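# Clamp the quartz crystal in the hand press by feel

### The arm

A 6-joint arm with a two-finger parallel gripper is mounted at the origin on the work surface. World frame = base frame: x ahead of the robot, y to its left, z up, the work surface at z = 0. Lengths are in m, angles in degrees, forces in N, time in s.
With the tool pointing down it reaches from about 0.4 to 0.825 m from the base axis. Payload 7 kg.
Tool frame: the origin (TCP) lies on the centre line of the jaws, within the pads' length; the fingertips stand 19 mm ahead of it and the grasp point (between the pads) is the TCP (r.tips_ahead is the distance from the TCP to the fingertips, in m); z points along the fingers, y is the line along which they close (so a half turn about z gives the same grasp; the last joint's range is limited). The gripper opens to 88 mm and grips with 3 to 60 N. Pads are 19 mm wide; open, the fingers measure 130 mm over their backs; the gripper's body (78 mm by 193 mm) begins 47 mm behind the grasp point.
Start: joints at [-48.352, 20.546, 0.682, 0, -70.136, -16.507], TCP at [0.287, -0.611, 0.246] pointing down, gripper open.
Joint ranges: [-176.03, 176.03], [-82.01, 121.73], [-58.28, 71.71], [-173.87, 95.51], [-174.79, -0.11], [-173.66, 173.66]. Speed limits (degrees/s): [136.94, 136.94, 172.46, 180, 180, 180].

### API

Orientations are given as [roll, pitch, yaw] about the fixed x, y, z axes, in that order (R = Rz(yaw) Ry(pitch) Rx(roll)).
In Python, from plant import r, viewer, close_job gives the robot as it stands. The module is installed in compiled form; this text tells all that it offers.
- The arm moves only by the tool arm_command, never from a script. Its arguments are lists of equal length, an entry for each row: "travel": the shift along the world's x, y, z scaled (see below), a list of three; "delta_rot": the turn, a rotation vector about the world's x, y, z scaled (see below), a list of three. In form: {"travel": [[dx, dy, dz], ...], "delta_rot": [[rx, ry, rz], ...]}. A call has 1 to 20 rows; each row is the pose to reach, as a shift and turn from the pose commanded when the call began; what a row does not reach only later rows make up. The controller multiplies each number of a shift by 0.5 m and each number of a turn by 90 degrees. A row lasts 1/8 s, in which the tool goes at most 62.5 mm and 10.7 degrees, less where a joint would pass 70% of its speed; a pose out of reach is approached as far as the arm can. A call with a number of a shift or a turn outside -1 to 1 is refused whole. A call with a gripper value outside its range is refused whole. "grip" is the opening, from 0 (shut) to 1 (fully open), set as the call begins (left out, the last holds). The fingers move at their own pace and stop on an object; "newtons" is the grip in N (left out, the last holds). Time passes only in rows, so rows that repeat a pose let the fingers close. It gives the time, the measured TCP pose, the force, the opening and the grip force at its end, in the units of the state.
- r.get_state(): the state, without advancing time (a new reading comes with each control period).
- viewer.capture(name): name is "scene" or "top" or "wrist"; returns a dict with "img" (420x560x3 uint8, red, green, blue), "camera_matrix" (3x3 intrinsics, pixels), "R" (3x3) and "t" (3): a world point X has camera coordinates R X + t; the wrist camera has in their place "mount" (4x4, takes a point from camera to tool coordinates, whose origin is the TCP and whose axes are the flange's). Camera axes: x right, y down, z forward; pixel columns grow to the right and rows downward; lengths in m; the calibration is good to about 2 mm. A picture is of the moment at which its call begins: read the wrist's pose just before it. There is no depth.
- close_job(): hands the job in; it is judged then, once.
The state is a dict: "time_s": time; "joints": joint angles; "qd": joint speeds; "joint_torque": joint torques, N m; "tcp_pos": TCP position; "eef_rot": TCP orientation; "contact_force": force on the tool from outside, world axes, zero at the start; "moment": the same for the moment, N m; "gripper_width": finger opening in m; "gripper_force": force on a finger pad.
Only numpy, scipy, OpenCV 4.12 (cv2) and the standard library are available. Lean on these libraries where they do the work, as an engineer would, in place of code of your own. Each camera call takes 0.05 s, during which the arm holds its last target. There are 200 camera calls.

### The job

Clamp the quartz crystal in the hand press for a scratch test: lay it flat on the bed, pointing straight in from the open front and centred left to right, far enough in that the raised foot stands over its inner half, and let go of it. Then bring the lever down by feel until the foot meets the crystal and its spring is squeezed about half way, firm but not driven hard to the end of the spring, which would chip the quartz, and leave the lever there with the crystal clamped. Leave everything else on the counter where it is.

Things in the scene. Friction and masses are not known exactly. Their poses are not given: they have to be found in the camera images.
- press: Fixed dark iron hand press, 250 mm deep, 310 mm tall. Origin on the counter straight below the foot's axis; x runs from the open front (robot side) to the back, y left, z up. Base x -80 to 170, y -65 to 65, 15 mm thick; column x 100 to 160, y -35 to 35 mm. See head_nose and bed_low for the rest.
- head_nose (a point): Lower front edge of the press's head (x -80, y 0, z 225 mm in the press's frame). The head overhangs the bed: x -80 to 160, y -38 to 38, z 225 to 310 mm. A gripper standing upright cannot reach in far enough: hold the tool leaning, fingers pointing inward and down, about 35 to 45 degrees from vertical.
- bed_low (a point): Point on the foot's axis, 30 mm above the counter: where the top of the bed would be at its lowest. Steel bed plate 130 mm long (press x -65 to 65), 100 mm wide, 14 mm thick, on a stiff screw; its top really stands 0 to 20 mm above this point, differently each time: find it by touch or sight.
- crystal: Loose milky quartz crystal, about 0.4 kg: hexagonal prism 40 mm across flats (46 mm across its edges), 130 mm long including the 22 mm pyramid point at +x. Origin at mid-length on its axis (20 mm above what it lies on); x runs along its length, z up as it lies on a flat face with one edge to the left and one to the right, 20 mm up.
- foot: Round steel foot of the press, 36 mm in diameter, 10 mm thick, below the ram on a spring. Origin: centre of its sole, 120 mm above the counter with the lever up. Goes down 60 mm per rad of lever until it meets something; then its spring gives up to 12 mm (3 N at first touch, 21 N at its end); past that it presses hard. Over 40 N chips the quartz.
- lever (a joint): Lever angle in rad: 0 fully up (lever pointing to the front, 0.436 rad above level), growing as it is pushed down, to 1.15. The lever stays where it is left (stiff: about 7 N at the grip moves it while the foot is free, about 7 N more at the end of the foot's spring).
- lever_grip (a point): Point on the axis of the lever's round bar (18 mm in diameter), 150 mm from the pivot, where to push down on it; the bar goes on 20 mm to a black ball of 32 mm. The lever swings in a vertical plane parallel to the press's x and z.
- lever_pivot (a point): Lever's pivot axis (along the press's y), at x 30, y 105, z 270 mm in the press's frame.
- chrysocolla: Blue lump of chrysocolla, 85 x 66 x 55 mm, origin under its centre. To be left alone.
- sphalerite: Dark brown sphalerite piece, 75 x 66 x 45 mm, origin under its centre. To be left alone.
- dish: Stout glass specimen dish, 86 mm in diameter, 42 mm high, origin under its centre. To be left alone.
- streak_plate: White porcelain streak plate, 60 x 100 x 8 mm, origin under its centre. To be left alone.
- hammer: Geologist's hammer lying on its side, 270 mm long along x. To be left alone.
- tray: Empty wooden specimen tray, 140 x 190 x 35 mm, origin under its centre. To be left alone.
- lens: Hand lens lying flat, 74 mm ring and 80 mm handle to -x, 12 mm high; origin under the ring's centre. To be left alone.
Things that resemble listed ones, but are neither listed nor needed, are in the scene too. There is more than one size of the crystal; the job needs the smallest.

How it is judged (in metres and radians):
On the way, in this order (a step that is already met when the one before it is completed fails the run):
1. the crystal lies released, flat and lengthways on the press bed under the raised foot (x of crystal in the frame of press between -0.04 and 0.02 m and y of crystal in the frame of press between -0.014 and 0.014 m and z of crystal in the frame of press between 0.044 and 0.078 m and angle between crystal's own x axis and vertical between 1.47 and 1.67 rad and angle between the x axis of crystal and the x axis of press, either way round below 0.26 rad and contact force between the fingers and crystal below 0.2 N and linear speed of crystal below 0.02 m/s and value of joint lever below 0.3 rad), for 0.2 s.
2. the lever is brought down until the sprung foot bears on the crystal (x of crystal in the frame of press between -0.04 and 0.02 m and y of crystal in the frame of press between -0.014 and 0.014 m and z of crystal in the frame of press between 0.044 and 0.078 m and angle between crystal's own x axis and vertical between 1.47 and 1.67 rad and angle between the x axis of crystal and the x axis of press, either way round below 0.26 rad and contact force between the fingers and crystal below 0.2 N and contact force between foot and crystal above 4.5 N), for 0.2 s.
At the end, for the whole second after the job is handed in: The crystal rests, released, flat (within 0.1 rad) and lengthways (within 15 degrees of the press's x) on the bed, its middle 40 mm before to 20 mm behind the foot's axis and within 14 mm of it sideways, with the lever left down and the foot pressing on it with 4.5 to 30 N (all of step 2 and linear speed of crystal below 0.02 m/s and contact force between foot and crystal below 30 N and velocity of joint lever between -0.02 and 0.02 rad/s and value of joint lever above 0.4 rad); the robot touches nothing.
It fails at once if the quartz is chipped: foot pressed on it with more than 40 N (contact force between foot and crystal above 40 N).
It fails at once if another thing on the counter is pushed more than 30 mm (distance of any of chrysocolla, sphalerite, dish, streak_plate, hammer, tray, lens from where it was at the start of the episode above 0.03 m).
It also fails if it takes over 72 s, if anything falls off the work surface, if the arm or the gripper's body presses on something with over 40 N, if the wrist force passes 120 N, or if a joint passes its speed limit or range.

## Working session

There is one attempt and no reset: what is moved stays moved. The work goes in short steps, Python scripts to look and compute and a tool call to move; the robot and the scene stay as the last step left them, time stands still between calls to the robot, and variables do not carry over. Pictures are saved under pics/ and viewed, at most 10 in all, crops included, and the job is handed in when it is done.

Besides the shell and the picture viewer there is one more tool, called after "Request:" by a JSON object that holds its "method" and its "body", one argument or row to a line. arm_command: Moves the arm, as the interface text tells. Shifts and turns lie within -1 to 1; 1 stands for 0.5 m of shift or 90 degrees of turn. Its arguments: {"type":"object","properties":{"travel":{"type":"array"},"delta_rot":{"type":"array"},"grip":{"type":"number"},"newtons":{"type":"number"}},"required":["travel","delta_rot"]}

```bash
mkdir -p pics
cat > h.py <<'E'
import numpy as np, cv2, pickle
from plant import r, viewer, close_job
from scipy.spatial.transform import Rotation as Ro
def snap(n, f):
    s=r.get_state(); c=viewer.capture(n); c['s']=s
    if n=='wrist':
        R=Ro.from_euler('xyz',s['eef_rot'],degrees=True).as_matrix(); T=np.eye(4);T[:3,:3]=R;T[:3,3]=s['tcp_pos']
        M=np.linalg.inv(T@np.array(c['mount'])); c['R']=M[:3,:3]; c['t']=M[:3,3]
    cv2.imwrite(f'pics/{f}.png',c['img'][:,:,::-1]); pickle.dump(c,open(f'pics/{f}.pkl','wb')); return c
def load(f): return pickle.load(open(f'pics/{f}.pkl','rb'))
def ray(c,u,v):
    R=np.array(c['R']);d=R.T@np.linalg.solve(np.array(c['camera_matrix']),[u,v,1]); return -R.T@np.array(c['t']), d/np.linalg.norm(d)
def onz(c,u,v,z):
    o,d=ray(c,u,v); return o+d*(z-o[2])/d[2]
def proj(c,X):
    p=np.array(c['camera_matrix'])@(np.array(c['R'])@np.array(X)+np.array(c['t'])); return p[:2]/p[2]
def tri(*l):
    A=0;b=0
    for c,u,v in l:
        o,d=ray(c,u,v);P=np.eye(3)-np.outer(d,d);A=A+P;b=b+P@o
    return np.linalg.solve(A,b)
E
python3 - <<'E'
from h import *
a=snap('scene','s0');b=snap('top','t0')
for c in(a,b): print(ray(c,280,210))
cv2.imwrite('pics/t0b.png',cv2.resize(b['img'][:,:,::-1],(800,600)))
cv2.imwrite('pics/s0b.png',cv2.resize(a['img'][:,:,::-1],(800,600)))
print(r.get_state())
E
```

```text
(array([1.7411187 , 0.15426061, 1.21695731]), array([-0.75190488, -0.10937644, -0.65013525]))
(array([ 0.3026725 , -0.02269475,  1.622407  ]), array([ 0.15054924,  0.01236435, -0.98852519]))
{'time_s': 0.1, 'joints': array([-4.83512996e+01,  2.05870450e+01,  6.38967235e-01, -1.67177529e-02,
       -7.01346224e+01, -1.65086877e+01]), 'qd': array([ 0.08649278, -0.05045137,  0.15209575,  0.09868769,  0.08838944,
       -0.13282085]), 'joint_torque': array([-2.51017591e-04, -5.84162593e+01,  2.93749666e+01,  7.01551884e+00,
        1.01536280e-02, -7.26543817e-05]), 'tcp_pos': array([ 0.2865849 , -0.6106993 ,  0.24472235]), 'eef_rot': array([ 1.79916243e+02, -8.43346778e-03, -1.54865673e+02]), 'contact_force': array([-0.59281334,  0.64799565,  0.16775583]), 'moment': array([0.02250382, 0.05115165, 0.00330092]), 'gripper_force': 0.0, 'gripper_width': 0.08749356015479588}
```

View pics/t0b.png

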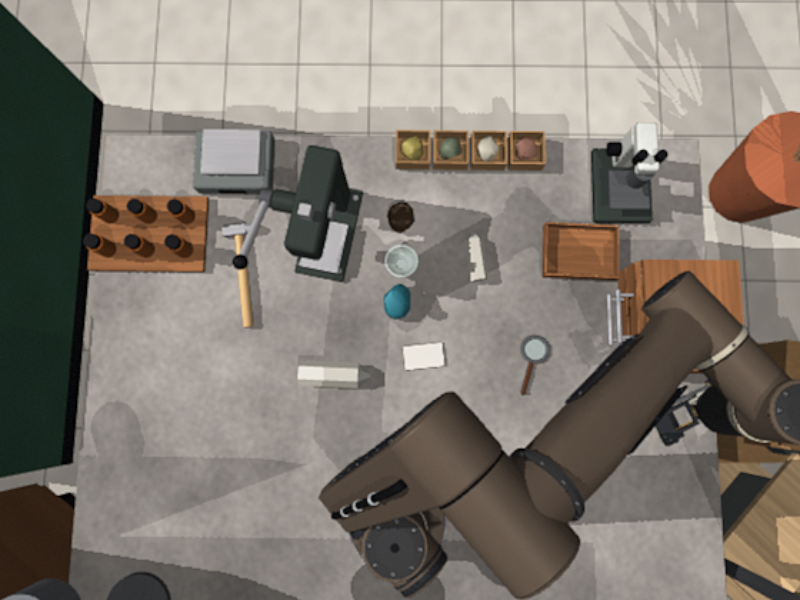

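View pics/s0b.png

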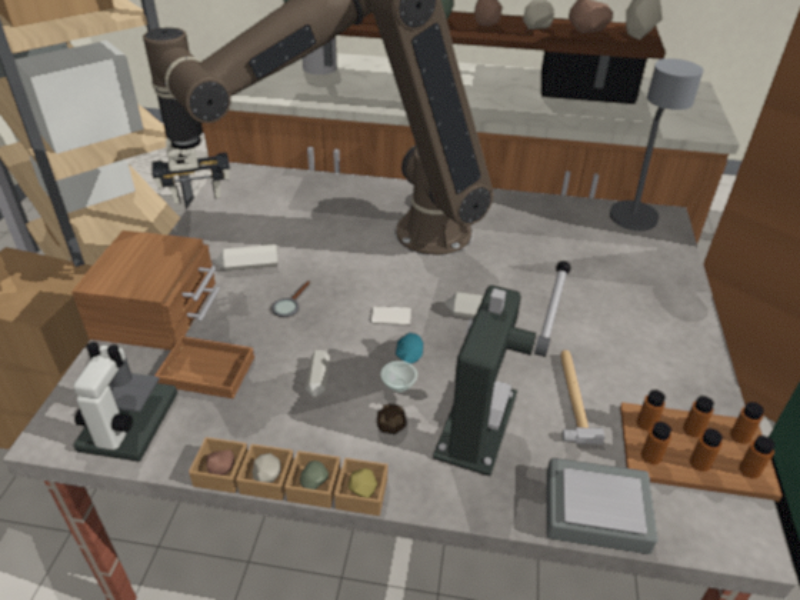

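The top view (800 px) shows the press at (320,210) with its lever ball at (240,262). There are milky crystals at (340,375) and (476,258). The scene view shows a third at (250,257). I'll measure them.

```bash
cat > m.py <<'E'
from h import *
a=load('s0');b=load('t0'); k=0.7
def P(c,u,v,z): return np.round(onz(c,u*k,v*k,z),3)
print('A ends',P(b,298,372,.02),P(b,384,377,.02)); print('B',P(b,473,235,.02),P(b,482,281,.02)); 
print('C',P(a,222,257,.02),P(a,278,255,.02),'A in scene',P(a,455,305,.02),P(a,485,305,.02),'B scene',P(a,318,350,.02),P(a,318,392,.02))
print('base corners top', [P(b,*q,.015) for q in((296,271),(342,279),(363,192))])
print('base corners scene', [P(a,*q,.015) for q in((437,457),(492,468),(516,390))])
print('ball',tri((a,564*k,267*k),(b,240*k,262*k)))
for n,q in dict(chr=(398,301),sph=(400,216),dish=(402,260),streak=(424,356),hamhead=(236,230),hamend=(248,325)).items(): print(n,P(b,*q,.02))
t=b['img'][150:290,120:350][:,:,::-1]; s=a['img'][180:340,200:430][:,:,::-1]
cv2.imwrite('pics/tc.png',cv2.resize(t,None,fx=3.4,fy=3.4,interpolation=2))
cv2.imwrite('pics/sc.png',cv2.resize(s,None,fx=3.4,fy=3.4,interpolation=2))
E
python3 m.py
```

```text
A ends [0.361 0.252 0.02 ] [0.35  0.035 0.02 ]
B [ 0.719 -0.191  0.02 ] [ 0.598 -0.213  0.02 ]
C [ 0.262 -0.583  0.02 ] [ 0.223 -0.427  0.02 ] A in scene [0.35 0.1  0.02] [0.336 0.179 0.02 ] B scene [ 0.581 -0.216  0.02 ] [ 0.714 -0.181  0.02 ]
base corners top [array([0.621, 0.267, 0.015]), array([0.601, 0.148, 0.015]), array([0.835, 0.098, 0.015])]
base corners scene [array([0.843, 0.111, 0.015]), array([0.85 , 0.228, 0.015]), array([0.622, 0.271, 0.015])]
ball [0.57250549 0.32469422 0.34924237]
chr [0.544 0.002 0.02 ]
sph [ 0.769 -0.     0.02 ]
dish [ 0.651 -0.007  0.02 ]
streak [ 0.404 -0.065  0.02 ]
hamhead [0.727 0.427 0.02 ]
hamend [0.479 0.384 0.02 ]
```

View pics/sc.png

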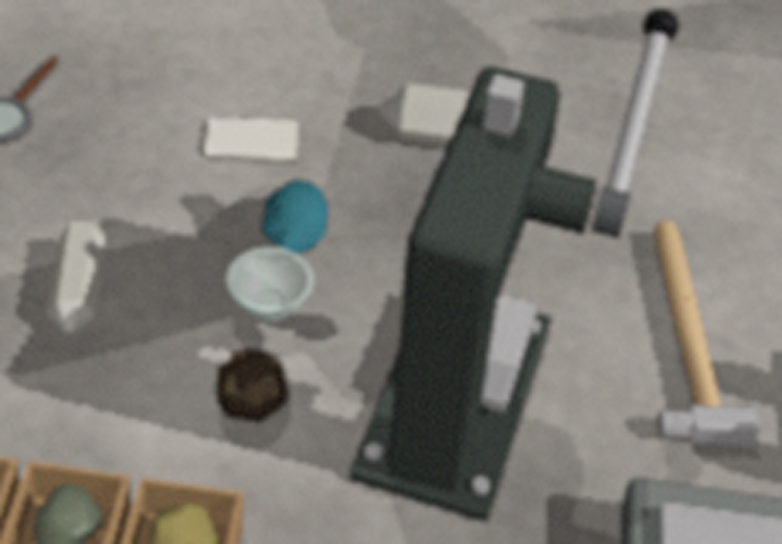

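B at about (0.655,-0.2) is 130 mm long, so it is the smallest. The pixels (68,318) in the crop show its point facing +x. The press yaw is about -10°.

```bash
cat >> h.py <<'E'
def Rt(yaw,lean):
    # tool y at yaw+90, z leaning 'lean' deg from down toward yaw direction
    y=np.deg2rad(yaw);l=np.deg2rad(lean);d=np.array([np.cos(y),np.sin(y),0])
    z=np.sin(l)*d-np.cos(l)*np.array([0,0,1]);Y=np.array([-np.sin(y),np.cos(y),0]);return np.c_[np.cross(Y,z),Y,z]
def cmd(p,yaw,lean,s=None,p0=None,R0=None):
    s=s or r.get_state(); R0=Ro.from_euler('xyz',s['eef_rot'],degrees=True).as_matrix() if R0 is None else R0
    p0=s['tcp_pos'] if p0 is None else p0
    rv=Ro.from_matrix(Rt(yaw,lean)@R0.T).as_rotvec(degrees=True)/90
    return np.round((np.array(p)-p0)/.5,4), np.round(rv,4)
E
python3 - <<'E'
from h import *
c=snap('wrist','w0'); print(c['mount']); print(c['camera_matrix'])
c['mount']
M=np.array(c['mount']);R=Rt(10,35)
ax=R@M[:3,2]; off=R@M[:3,3]; print(ax,off)
# TCP so that camera sits 0.3 from crystal
p=np.array([.655,-.2,.02])-ax*.33-off; print(p,cmd(p,10,35))
E
```

```text
[[-1.07001192e-03 -9.63618864e-01 -2.67278021e-01  7.14861913e-02]
 [ 9.99999128e-01 -8.24281544e-04 -1.03157658e-03 -5.26408122e-04]
 [ 7.73734311e-04 -2.67278891e-01  9.63618906e-01 -1.39853917e-01]
 [ 0.00000000e+00  0.00000000e+00  0.00000000e+00  1.00000000e+00]]
[[376.75788489   0.         279.29099928]
 [  0.         376.75788489 210.28944023]
 [  0.           0.           1.        ]]
[ 0.76010646  0.13297979 -0.63604602] [-0.13657526 -0.02461643  0.07355883]
[ 0.54074012 -0.2192669   0.15633636] (array([ 0.5083,  0.783 , -0.177 ]), array([ 0.117 , -0.3721, -0.1631]))
```

Request:
{"method": "arm_command", "body": {
  "travel": [
    [0, 0, 0.12],
    [0.05, 0.08, 0.2],
    [0.15, 0.25, 0.2],
    [0.5, 0.78, 0.1],
    [0.5, 0.78, 0.1],
    [0.5, 0.78, 0.1],
    [0.5, 0.78, 0.05],
    [0.5, 0.78, 0.05],
    [0.5, 0.78, 0.05],
    [0.5, 0.78, 0.05],
    [0.5, 0.78, 0.05],
    [0.5, 0.78, 0.05]
  ],
  "delta_rot": [
    [0, 0, 0],
    [0.03, -0.09, -0.04],
    [0.06, -0.18, -0.08],
    [0.117, -0.372, -0.163],
    [0.117, -0.372, -0.163],
    [0.117, -0.372, -0.163],
    [0.117, -0.372, -0.163],
    [0.117, -0.372, -0.163],
    [0.117, -0.372, -0.163],
    [0.117, -0.372, -0.163],
    [0.117, -0.372, -0.163],
    [0.117, -0.372, -0.163]
  ],
  "grip": 1
}}

```text
time_s: 1.65
tcp_pos: [0.5365, -0.2222, 0.271]
eef_rot: [-179.9, 35.0, -170.1]
contact_force: [0.3, 0.9, 0.0]
gripper_width: 0.088
gripper_force: 0.0
```

Run:
```python
from h import *
c=snap('wrist','w1');t=snap('top','t1'); s=c['s']; print(s['time_s'],s['tcp_pos'],s['eef_rot'],s['joints'])
g=cv2.cvtColor(c['img'],cv2.COLOR_RGB2HSV); cv2.imwrite('pics/w1b.png',cv2.resize(c['img'][:,:,::-1],(800,600)))
```

```text
1.65 [ 0.53654797 -0.22222663  0.27102359] [-179.89836713   35.02733078 -170.05851804] [-12.48139571  -2.32685858 -23.95922647 -21.02411661 -37.27766736
 -54.33203215]
```

View pics/w1b.png

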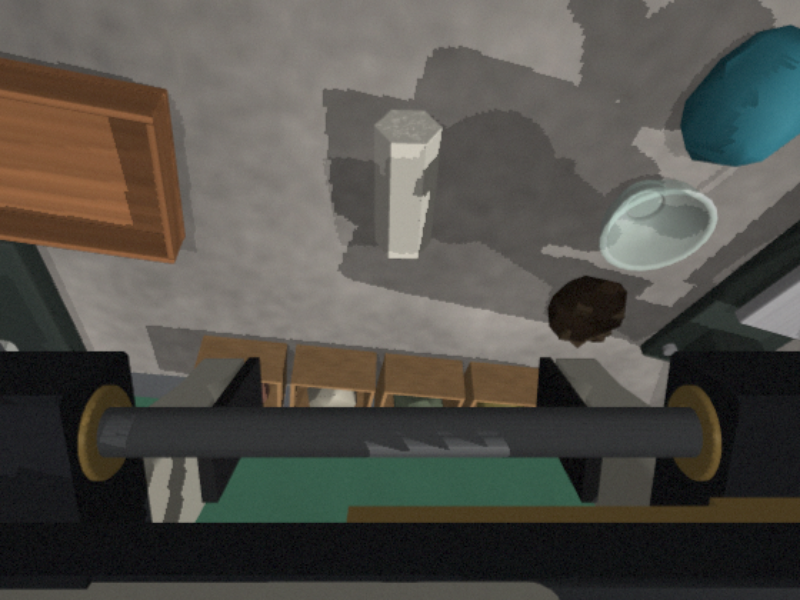

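The wrist view (800 px) shows the crystal with its flat end nearest: hexagon centred at (408,127), top face from (409,143) to (403,258). The dish and chrysocolla are well to the right.

Run:
```python
from h import *
c=load('w1');k=.7;b=load('t1')
n=onz(c,409*k,143*k,.04);f=onz(c,403*k,258*k,.04);print(n,f,np.linalg.norm(f-n),np.rad2deg(np.arctan2(*(f-n)[[1,0]])))
L=onz(c,375*k,127*k,.02);Rr=onz(c,441*k,127*k,.02);print('hex',L,Rr,np.linalg.norm(L-Rr))
d=(f-n)/np.linalg.norm(f-n);print('centre',n+d*.065)
# top view blob
m=cv2.inRange(cv2.cvtColor(b['img'],cv2.COLOR_RGB2HSV),(15,8,150),(40,60,255))[155:205,315:350]
for q in cv2.findContours(m,0,2)[0]:
    if cv2.contourArea(q)>30: print(cv2.contourArea(q),cv2.minAreaRect(q),(q.min((0,1))+[315,155]),q.max((0,1))+[315,155])
print('crystal ends project top',[proj(b,n+d*x).round(1) for x in(0,.108)])
cv2.imwrite('pics/tc1.png',cv2.resize(b['img'][120:210,180:355][:,:,::-1],None,fx=4.5,fy=4.5,interpolation=2))
```

```text
[ 0.6035979  -0.20505994  0.04      ] [ 0.71104296 -0.18982468  0.04      ] 0.1085198245425711 8.070499084214342
hex [ 0.60847892 -0.22752931  0.02      ] [ 0.6007462  -0.18320367  0.02      ] 0.04499507803101036
centre [ 0.66795415 -0.19593449  0.04      ]
212.0 ((18.320449829101562, 24.908977508544922), (31.910137176513672, 10.237211227416992), 87.1375961303711) [328 164] [339 196]
crystal ends project top [array([335.9, 194.2]), array([331.5, 165.5])]
```

View pics/tc1.png

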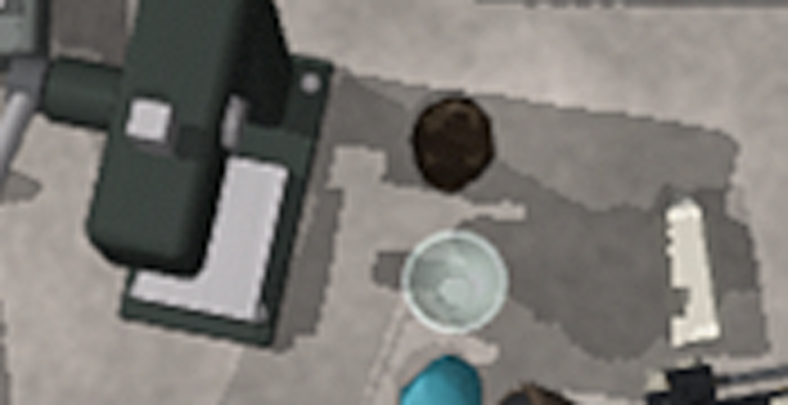

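Run:
```python
from h import *
print(cmd((.587,-.209,.106),9,38)); print(cmd((.648,-.199,.027),9,38)); print(cmd((.648,-.199,.13),9,38))
```

```text
(array([ 0.1012,  0.0268, -0.3299]), array([ 0.0062, -0.0325, -0.0094]))
(array([ 0.2232,  0.0468, -0.4879]), array([ 0.0062, -0.0325, -0.0094]))
(array([ 0.2232,  0.0468, -0.2819]), array([ 0.0062, -0.0325, -0.0094]))
```

Request:
{"method": "arm_command", "body": {
  "travel": [
    [0.05, 0.013, -0.11],
    [0.1, 0.027, -0.22],
    [0.101, 0.027, -0.33],
    [0.101, 0.027, -0.33],
    [0.14, 0.033, -0.38],
    [0.18, 0.04, -0.435],
    [0.21, 0.045, -0.47],
    [0.223, 0.047, -0.488],
    [0.223, 0.047, -0.488],
    [0.223, 0.047, -0.488]
  ],
  "delta_rot": [
    [0.006, -0.033, -0.009],
    [0.006, -0.033, -0.009],
    [0.006, -0.033, -0.009],
    [0.006, -0.033, -0.009],
    [0.006, -0.033, -0.009],
    [0.006, -0.033, -0.009],
    [0.006, -0.033, -0.009],
    [0.006, -0.033, -0.009],
    [0.006, -0.033, -0.009],
    [0.006, -0.033, -0.009]
  ]
}}

```text
time_s: 3.0
tcp_pos: [0.6483, -0.198, 0.0282]
eef_rot: [-179.9, 38.1, -170.8]
contact_force: [0.3, 0.7, 0.1]
gripper_width: 0.0879
gripper_force: 0.0
```

Run:
```python
from h import *
s=r.get_state();print(s)
```

```text
{'time_s': 3.0, 'joints': array([-15.51523155,  24.66021003, -19.20020219, -55.17927231,
       -18.22265251, -16.30438294]), 'qd': array([ 0.06014056, -0.010714  , -0.03360932, -0.45574186,  0.1188791 ,
        0.43333161]), 'joint_torque': array([ 6.06860311e-03, -5.38718176e+01,  2.01782817e+01,  2.46712402e+00,
        5.87846506e-01, -5.83858546e-04]), 'tcp_pos': array([ 0.64831549, -0.19798325,  0.02824178]), 'eef_rot': array([-179.91268741,   38.1030299 , -170.79013838]), 'contact_force': array([0.2867027 , 0.70832503, 0.12048826]), 'moment': array([-0.35959468,  2.03520696,  0.02648703]), 'gripper_force': 0.0, 'gripper_width': 0.08790436092914178}
```

Request:
{"method": "arm_command", "body": {
  "travel": [
    [0, 0, 0],
    [0, 0, 0],
    [0, 0, 0],
    [0, 0, 0],
    [0, 0, 0],
    [0, 0, 0],
    [0, 0, 0.04],
    [0, 0, 0.1],
    [0, 0, 0.2],
    [0, 0, 0.2]
  ],
  "delta_rot": [
    [0, 0, 0],
    [0, 0, 0],
    [0, 0, 0],
    [0, 0, 0],
    [0, 0, 0],
    [0, 0, 0],
    [0, 0, 0],
    [0, 0, 0],
    [0, 0, 0],
    [0, 0, 0]
  ],
  "grip": 0,
  "newtons": 45
}}

```text
time_s: 4.25
tcp_pos: [0.6492, -0.1969, 0.13]
eef_rot: [-179.8, 38.2, -170.6]
contact_force: [-0.6, 1.1, -4.8]
gripper_width: 0.0445
gripper_force: 44.9
```

Run:
```python
from h import *
c=snap('wrist','w2');s=c['s'];print(s['contact_force'],s['moment'],s['gripper_width'],s['joints'])
cv2.imwrite('pics/w2b.png',c['img'][:,:,::-1])
```

```text
[-0.5562157   1.05231264 -4.84271654] [-0.46758532  3.16651311  0.12263074] 0.044474669916660124 [ -9.76948437  15.27888387 -21.48859935 -35.68010137 -20.07724427
 -40.74073074]
```

View pics/w2b.png

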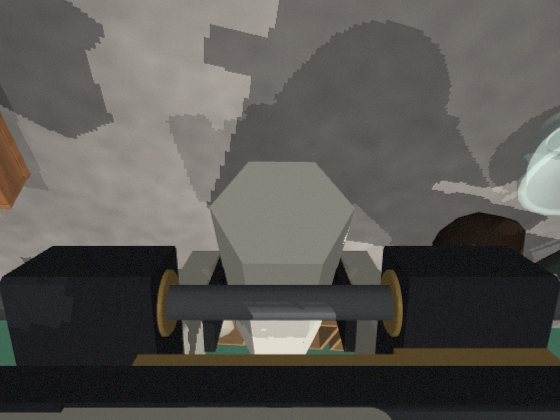

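The wrist view shows the crystal held. Its flat end has side edges at (210,210) and (355,210) and its bottom flat at (245,163)-(317,162). I'll check for pitch slip and refine the press pose.

Run:
```python
from h import *
c=load('w2');s=c['s']
ps=np.array([.6483,-.1980,.0282]); C=np.array([.668,-.1959,.02])+s['tcp_pos']-ps
yaw=np.deg2rad(9.3);d=np.array([np.cos(yaw),np.sin(yaw),0]);l=np.array([-d[1],d[0],0]);u=np.array([0,0,1.])
e=C-.065*d
for n,(a,b) in dict(L=(.023,0),R=(-.023,0),bl=(.0115,-.02),br=(-.0115,-.02),tl=(.0115,.02)).items(): print(n,proj(c,e+a*l+b*u).round(1))
# edge line of L/R at ends
print('R from pixels on plane normal d:',end=' ')
for q in((210,210),(355,210),(281,162.5)):
    o,v=ray(c,*q);X=o+v*(((e-o)@d)/(v@d));print(((X-e)@l).round(4),((X-e)@u).round(4))
# Press: bed front edge corners & base corners in top view t1 crop (x4.5, off 180,120) , bottom base at z=.015
b=load('t1');a=load('s0')
T=lambda x,y:(180+x/4.5,120+y/4.5)
S=lambda x,y:(200+x/3.4,180+y/3.4)
fr=onz(b,*T(273,345),.015);fl=onz(b,*T(123,312),.015);br=onz(b,*T(332,68),.015);print('base',fl,fr,br)
bl=onz(a,*S(487,518),.015);br2=onz(a,*S(353,475),.015);fl2=onz(a,*S(549,318),.015);print('scene',fl2,bl,br2)
# head top z=.31, corners in top: front-left(90,235)?, front-right(200,275)
for z in(.225,.31):print('head',z,onz(b,*T(88,232),z),onz(b,*T(205,275),z))
# knob/ram-top square centre
print('ramtop',tri((b,*T(150,122)),(a,*S(503,103))))
for z in(.03,.04,.05):print('bed',z,onz(b,*T(253,320),z),onz(b,*T(131,294),z),onz(b,*T(287,168),z))
# scene: bed far corner
for z in(.03,.04,.05):print('bedS',z,onz(a,*S(508,407),z))
m=b['img'];
```

```text
L [348.9 203.4]
R [206.6 203.2]
bl [310.4 158.5]
br [245.6 158.4]
tl [316.7 257.9]
R from pixels on plane normal d: -0.0216 0.0027
0.0247 0.0026
0.0011 -0.018
base [0.6222653  0.26699636 0.015     ] [0.59585226 0.14301139 0.015     ] [0.83183493 0.09930653 0.015     ]
scene [0.62381176 0.27190991 0.015     ] [0.86769702 0.22557519 0.015     ] [0.84315747 0.10487764 0.015     ]
head 0.225 [0.63884766 0.25639667 0.225     ] [0.60804293 0.17132304 0.225     ]
head 0.31 [0.61839915 0.23942039 0.31      ] [0.58946818 0.15952153 0.31      ]
ramtop [0.68790455 0.19562432 0.33540419]
bed 0.03 [0.61362623 0.15823915 0.03      ] [0.63428708 0.25829457 0.03      ] [0.74118965 0.13351695 0.03      ]
bed 0.04 [0.61167351 0.15710292 0.04      ] [0.63220461 0.25653001 0.04      ] [0.73843585 0.13253597 0.04      ]
bed 0.05 [0.60972078 0.15596669 0.05      ] [0.63012213 0.25476546 0.05      ] [0.73568205 0.13155499 0.05      ]
bedS 0.03 [0.75424211 0.23656808 0.03      ]
bedS 0.04 [0.76255645 0.23587465 0.04      ]
bedS 0.05 [0.77087079 0.23518122 0.05      ]
```

Request:
{"method": "arm_command", "body": {
  "travel": [
    [-0.08, 0.05, 0.14],
    [-0.16, 0.12, 0.14],
    [-0.24, 0.2, 0.14],
    [-0.28, 0.3, 0.14],
    [-0.318, 0.4, 0.14],
    [-0.318, 0.5, 0.14],
    [-0.318, 0.6, 0.14],
    [-0.318, 0.7, 0.14],
    [-0.318, 0.8, 0.14],
    [-0.318, 0.858, 0.14],
    [-0.318, 0.858, 0.06],
    [-0.318, 0.858, -0.02],
    [-0.318, 0.858, -0.07],
    [-0.318, 0.858, -0.088],
    [-0.318, 0.858, -0.088],
    [-0.318, 0.858, -0.088]
  ],
  "delta_rot": [
    [0, 0, 0],
    [0, 0, 0],
    [0, 0, -0.03],
    [0, 0, -0.06],
    [0, 0, -0.1],
    [0, 0, -0.14],
    [0, 0, -0.18],
    [0, 0, -0.22],
    [0, 0, -0.22],
    [0, 0, -0.22],
    [0, 0, -0.22],
    [0, 0, -0.22],
    [0, 0, -0.22],
    [0, 0, -0.22],
    [0, 0, -0.22],
    [0, 0, -0.22]
  ]
}}

```text
time_s: 6.3
tcp_pos: [0.5105, 0.046, 0.2547]
eef_rot: [179.0, 32.8, 172.4]
contact_force: [-0.1, -0.4, -4.8]
gripper_width: 0.0442
gripper_force: 44.9
```

Run:
```python
from h import *
c=snap('wrist','w3');t=snap('top','t3');s=c['s'];print(s['contact_force'],s['joints'],s['eef_rot'])
print(cmd((.6527,.201,.086),-10.8,38))
im=np.hstack([c['img'],t['img'][60:270,150:430].repeat(2,0).repeat(2,1)])
cv2.imwrite('pics/w3b.png',cv2.resize(im[:,:,::-1],(800,300),interpolation=3))
```

```text
[-0.08262844 -0.40576386 -4.75069138] [  33.87922565  -12.3906143   -58.2532306    50.38096323  -26.66191497
 -173.58934461] [179.01510153  32.78052153 172.40356283]
(array([ 0.2841,  0.3096, -0.3382]), array([-0.0183, -0.0554, -0.0421]))
```

View pics/w3b.png

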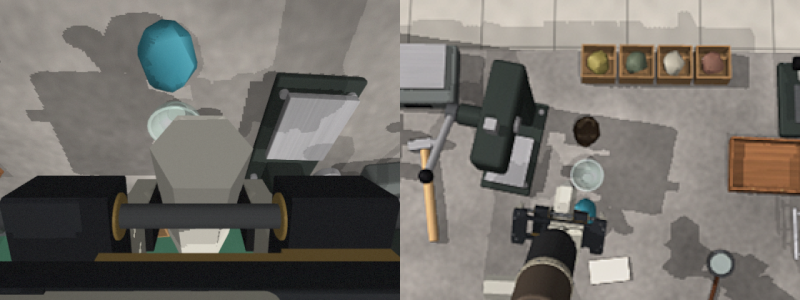

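The wrist view shows the crystal still firmly held. The top view shows the arm stalled at (0.51,0.05), with joints 3 and 6 at their limits. I'll fit a kinematic model from the recorded states and plan within the joint ranges.

```bash
cat > kin.py <<'E'
from h import *
import itertools
from scipy.optimize import least_squares
lo=np.array([-176.03,-82.01,-58.28,-173.87,-174.79,-173.66]);hi=np.array([176.03,121.73,71.71,95.51,-.11,173.66])
D=[load(n)['s'] for n in('s0','w1','w2','w3')]
D.append(dict(joints=np.array([-15.51523155,24.66021003,-19.20020219,-55.17927231,-18.22265251,-16.30438294]),tcp_pos=np.array([.64831549,-.19798325,.02824178]),eef_rot=[-179.9127,38.103,-170.790]))
A=[];B=[]
for s in D:
    q=np.deg2rad(s['joints']);dl=q[1]-q[2];u=np.array([np.cos(q[0]),np.sin(q[0]),0]);k=np.array([0,0,1.]);z=Ro.from_euler('xyz',s['eef_rot'],degrees=True).as_matrix()[:,2]
    A.append(np.c_[u,u*np.sin(q[1])+k*np.cos(q[1]),u*np.cos(dl)-k*np.sin(dl),u*np.sin(dl)+k*np.cos(dl),k,z]);B.append(s['tcp_pos'])
par,res,rk,_=np.linalg.lstsq(np.vstack(A),np.hstack(B),rcond=None)
def chain(q,sg):
    q=np.array(q);return Ro.from_euler('z',q[0],degrees=True)*Ro.from_euler('y',q[1]-q[2],degrees=True)*Ro.from_euler('x',sg[0]*q[3],degrees=True)*Ro.from_euler('y',sg[1]*q[4],degrees=True)*Ro.from_euler('x',sg[2]*q[5],degrees=True)
best=None
for sg in itertools.product((1,-1),repeat=3):
    Cs=[chain(s['joints'],sg).inv()*Ro.from_euler('xyz',s['eef_rot'],degrees=True) for s in D]
    e=max((Cs[0].inv()*c).magnitude() for c in Cs)
    if best is None or e<best[0]: best=(e,sg,Cs[0])
err,SG,K=best
def fk(q):
    R=(chain(q,SG)*K).as_matrix();t=np.deg2rad(q);dl=t[1]-t[2];u=np.array([np.cos(t[0]),np.sin(t[0]),0]);k=np.array([0,0,1.])
    return np.c_[u,u*np.sin(t[1])+k*np.cos(t[1]),u*np.cos(dl)-k*np.sin(dl),u*np.sin(dl)+k*np.cos(dl),k,R[:,2]]@par,R
def ik(p,R,q0):
    f=lambda q:np.r_[(fk(q)[0]-p)*10,Ro.from_matrix(fk(q)[1].T@R).as_rotvec()]
    b=None
    for j in range(12):
        x=np.clip(np.array(q0)+(np.random.default_rng(j).normal(0,40,6) if j else 0),lo+.2,hi-.2)
        o=least_squares(f,x,bounds=(lo,hi),x_scale=30.)
        if b is None or o.cost<b.cost-1e-9: b=o
        if b.cost<1e-8: break
    return b.x.round(1),b.cost
E
python3 - <<'E'
from kin import *
print(par.round(4),res,rk,np.rad2deg(err),SG)
q=D[3]['joints']
for n,p,y in(('start',[.6492,-.1969,.13],9),('front',[.491,.232,.086],-10.8),('fronthi',[.491,.232,.2],-10.8),('mid',[.56,.218,.086],-10.8),('place',[.6527,.201,.066],-10.8)):
    for l in(30,38,45): print(n,l,*ik(np.array(p),Rt(y,l),q))
E
```

```text
[0.2181 0.3609 0.3109 0.0442 0.0773 0.1229] [0.13589825] 6 0.00014950436895543279 (-1, -1, -1)
start 30 [-19.3  23.4 -18.  -33.4 -25.5 -34.2] 2.662508862568413e-28
start 38 [-20.   22.6 -21.3 -56.9 -20.9 -11.3] 1.2916377665499699e-30
start 45 [-20.5  22.3 -24.1 -82.9 -20.5  14.3] 1.2993068919562166e-28
front 30 [  28.8   11.4  -44.4   50.2  -20.6 -173.7] 0.003256229942686502
front 38 [  28.7   10.9  -44.5   52.5  -20.3 -173.7] 0.022034397020148637
front 45 [  28.8   10.5  -44.6   54.6  -20.2 -173.7] 0.052152905464492604
fronthi 30 [  29.5   -1.3  -34.2   31.9  -37.8 -152.4] 1.5505205153400787e-29
fronthi 38 [  30.6   -2.3  -37.1   46.7  -34.  -166.1] 1.3586589167624472e-19
fronthi 45 [  31.1   -2.9  -38.7   56.2  -32.5 -173.7] 0.0011750075783361136
mid 30 [  24.5   18.6  -35.3   53.9  -19.9 -173.7] 0.0003209711129672038
mid 38 [  24.5   18.2  -35.4   56.1  -19.5 -173.7] 0.012150666648096569
mid 45 [  24.5   17.9  -35.4   58.   -19.4 -173.7] 0.03649201478742819
place 30 [  19.7   30.5  -21.    51.5  -18.9 -167. ] 1.3507856500430987e-28
place 38 [  19.9   30.2  -21.7   59.8  -18.1 -173.7] 0.0053625171251359734
place 45 [  19.9   30.1  -21.6   61.5  -18.  -173.7] 0.024020306960167253
```

Run:
```python
from kin import *
def cols(q,extra):
    t=np.deg2rad(q);u=np.array([np.cos(t[0]),np.sin(t[0]),0]);k=np.array([0,0,1.]);w=np.cross(k,u)
    F=(Ro.from_euler('z',q[0],degrees=True)*Ro.from_euler('y',q[1],degrees=True)).as_matrix()
    G=(Ro.from_euler('z',q[0],degrees=True)*Ro.from_euler('y',q[1]-q[2],degrees=True)).as_matrix()
    R=(chain(q,SG)*K).as_matrix()
    return {'u':u,'k':k,'w':w,'Fz':F[:,2],'Fx':F[:,0],'Gx':G[:,0],'Gz':G[:,2],'z':R[:,2],'x':R[:,0],'y':R[:,1]}
for names in (['k','Fz','Gx','Gz','z'],['u','k','Fz','Gx','Gz','z'],['u','k','w','Fz','Gx','Gz','z'],['u','k','Fz','Fx','Gx','Gz','z'],['k','Fz','Gx','Gz','z','x','y'],['u','k','Fz','Fx','Gx','Gz','z','x','y']):
    M=np.vstack([np.array([cols(s['joints'],0)[n] for n in names]).T for s in D]);b=np.hstack([s['tcp_pos'] for s in D])
    x,*_=np.linalg.lstsq(M,b,rcond=None);e=(M@x-b).reshape(-1,3);print(names,x.round(4),np.abs(e).max(1).round(4))
for s in D: print(np.round(s['joints'],1),np.round(s['tcp_pos'],3),np.round((chain(s['joints'],SG)*K).as_matrix()[:,2],2))
```

```text
['k', 'Fz', 'Gx', 'Gz', 'z'] [0.1284 0.3759 0.4863 0.1289 0.1694] [0.1376 0.134  0.1175 0.1608 0.0645]
['u', 'k', 'Fz', 'Gx', 'Gz', 'z'] [0.2181 0.0773 0.3609 0.3109 0.0442 0.1229] [0.1468 0.1243 0.1091 0.164  0.0968]
['u', 'k', 'w', 'Fz', 'Gx', 'Gz', 'z'] [ 0.1528  0.2171 -0.1429  0.3694  0.3636  0.0039  0.2249] [0.0484 0.0258 0.0523 0.1242 0.0984]
['u', 'k', 'Fz', 'Fx', 'Gx', 'Gz', 'z'] [-0.0617  0.0844  0.3598  0.2547  0.3334  0.0867  0.11  ] [0.1428 0.1205 0.1063 0.1734 0.0427]
['k', 'Fz', 'Gx', 'Gz', 'z', 'x', 'y'] [ 0.4667  0.1607  0.3669  0.228   0.4315  0.1192 -0.1504] [0.0665 0.0459 0.0424 0.1651 0.0817]
['u', 'k', 'Fz', 'Fx', 'Gx', 'Gz', 'z', 'x', 'y'] [-0.1212  0.4831  0.1527  0.2993  0.2373  0.1837  0.4112  0.1486 -0.1463] [0.0435 0.0503 0.0124 0.0694 0.0624]
[-48.4  20.6   0.6  -0.  -70.1 -16.5] [ 0.287 -0.611  0.245] [-0.  0. -1.]
[-12.5  -2.3 -24.  -21.  -37.3 -54.3] [ 0.537 -0.222  0.271] [ 0.57  0.1  -0.82]
[ -9.8  15.3 -21.5 -35.7 -20.1 -40.7] [ 0.649 -0.197  0.13 ] [ 0.61  0.1  -0.79]
[  33.9  -12.4  -58.3   50.4  -26.7 -173.6] [0.511 0.046 0.255] [ 0.54 -0.05 -0.84]
[-15.5  24.7 -19.2 -55.2 -18.2 -16.3] [ 0.648 -0.198  0.028] [ 0.61  0.1  -0.79]
```

Run:
```python
from kin import *
def cols(q):
    q=np.array(q);e=lambda a,t:Ro.from_euler(a,t,degrees=True)
    B=e('z',q[0]);F=B*e('y',q[1]);G=B*e('y',q[1]-q[2]);H=G*e('x',-q[3]);J=H*e('y',-q[4]);m=lambda X:X.as_matrix()
    return dict(u=m(B)[:,0],w=m(B)[:,1],k=m(B)[:,2],Fx=m(F)[:,0],Fz=m(F)[:,2],Gx=m(G)[:,0],Gz=m(G)[:,2],Hy=m(H)[:,1],Hz=m(H)[:,2],Jx=m(J)[:,0],Jz=m(J)[:,2],z=m(J*e('x',-q[5])*K)[:,2])
print(cols(D[0]['joints'])['Jx'],cols(D[0]['joints'])['z'])
names=['u','k','w','Fz','Fx','Gx','Gz','Hy','Hz','Jx','Jz']
res=[]
for n in range(5,9):
  for c in itertools.combinations(names,n):
    if not {'Fz','Gx','Jx','k'}<=set(c): continue
    M=np.vstack([np.array([cols(s['joints'])[i] for i in c]).T for s in D]);b=np.hstack([s['tcp_pos'] for s in D])
    x=np.linalg.lstsq(M,b,rcond=None)[0];res.append((np.abs(M@x-b).max().round(5),n,c,x.round(4)))
res.sort(key=lambda t:t[0])
for n in range(5,9): print(*[t for t in res if t[1]==n][:2],sep='\n')
```

```text
[-8.36316779e-04  1.44772753e-03 -9.99998602e-01] [-8.36316779e-04  1.44772753e-03 -9.99998602e-01]
(np.float64(0.0), 5, ('k', 'Fz', 'Gx', 'Hy', 'Jx'), array([ 0.1988,  0.6016,  0.4636, -0.1918,  0.359 ]))
(np.float64(0.15005), 5, ('k', 'w', 'Fz', 'Gx', 'Jx'), array([ 0.3398, -0.1463,  0.3782,  0.5179,  0.2769]))
(np.float64(0.0), 6, ('u', 'k', 'Fz', 'Gx', 'Hy', 'Jx'), array([-0.    ,  0.1988,  0.6016,  0.4636, -0.1918,  0.359 ]))
(np.float64(0.0), 6, ('k', 'w', 'Fz', 'Gx', 'Hy', 'Jx'), array([ 0.1988,  0.    ,  0.6016,  0.4636, -0.1918,  0.359 ]))
(np.float64(0.0), 7, ('u', 'k', 'w', 'Fz', 'Gx', 'Hy', 'Jx'), array([-0.    ,  0.1988,  0.    ,  0.6016,  0.4636, -0.1918,  0.359 ]))
(np.float64(0.0), 7, ('u', 'k', 'Fz', 'Fx', 'Gx', 'Hy', 'Jx'), array([-0.    ,  0.1988,  0.6016,  0.    ,  0.4636, -0.1918,  0.359 ]))
(np.float64(0.0), 8, ('u', 'k', 'w', 'Fz', 'Fx', 'Gx', 'Hy', 'Jx'), array([-0.    ,  0.1988,  0.    ,  0.6016, -0.    ,  0.4636, -0.1918,
        0.359 ]))
(np.float64(0.0), 8, ('u', 'k', 'w', 'Fz', 'Gx', 'Gz', 'Hy', 'Jx'), array([-0.    ,  0.1988,  0.    ,  0.6016,  0.4636,  0.    , -0.1918,
        0.359 ]))
```

The kinematic fit is exact: five link lengths with zero residual. Next I'll enumerate the solutions.

```bash
python3 - <<'E'
s=open('kin.py').read()
i=s.index('A=[];B=[]');j=s.index('def chain');s=s[:i]+s[j:]
i=s.index('def fk');j=s.index('def ik')
s=s[:i]+'''def fk(q):
    q=np.array(q);e=lambda a,t:Ro.from_euler(a,t,degrees=True)
    B=e('z',q[0]);F=B*e('y',q[1]);G=B*e('y',q[1]-q[2]);H=G*e('x',-q[3]);R=(H*e('y',-q[4])*e('x',-q[5])*K).as_matrix()
    return .1988*np.array([0,0,1])+.6016*F.as_matrix()[:,2]+.4636*G.as_matrix()[:,0]-.1918*H.as_matrix()[:,1]+.359*R[:,2],R
def iks(p,R,n=60):
    f=lambda q:np.r_[(fk(q)[0]-p)*10,Ro.from_matrix(fk(q)[1].T@R).as_rotvec()]
    S=[];g=np.random.default_rng(0)
    for _ in range(n):
        o=least_squares(f,g.uniform(lo,hi),bounds=(lo,hi),x_scale=30.,max_nfev=60)
        if o.cost<1e-8 and not any(np.abs(o.x-t).max()<1 for t in S): S.append(o.x)
    return [t.round(1) for t in S]
'''+s[j:]
open('kin.py','w').write(s)
E
python3 - <<'E'
from kin import *
for n,p,y in(('start',[.6492,-.1969,.13],9),('fronthi',[.491,.232,.2],-10.8),('front',[.52,.226,.086],-10.8),('place',[.6527,.201,.066],-10.8)):
    for l in(38,):
        print(n,l,*iks(np.array(p),Rt(y,l)),sep='\n ')
        print(' flip',*iks(np.array(p),Rt(y,l)@np.diag([-1,-1,1])),sep='\n ')
E
```

```text
start
 38
 [ -9.5  15.3 -21.6 -34.9 -19.9 -41.9]
 flip
 [ -9.5  15.3 -21.6 -34.9 -19.9 138.1]
fronthi
 38
 flip
front
 38
 flip
place
 38
 flip
```

```bash
python3 - <<'E'
import kin
from kin import *
kin.lo=lo=np.array([-180,-100,-120,-360,-180,-360.]);kin.hi=hi=np.array([180,130,120,360,180,360.])
p=np.array([.6527,.201,.075])
def ok(S): return [t for t in S]
print(*iks(p,Rt(-10.8,38),150),sep='\n')
print('front',*iks(np.array([.52,.226,.086]),Rt(-10.8,38),150),sep='\n')
E
python3 - <<'E'
from kin import *
p=np.array([.6527,.201,.075])
for y in(-25,-11,5):
  for l in(0,15,25,32): print(y,l,iks(p,Rt(y,l),40))
E
```

```text
[  11.6   21.   -50.7 -218.8  -22.   108.6]
[  13.6   20.8  -19.1  226.1   20.7 -333.9]
[ 13.6  20.8 -19.1 226.1  20.7  26.1]
[ 11.6  21.  -50.7 141.2 -22.  108.6]
[  13.6   20.8  -19.1 -133.9   20.7   26.1]
[  11.6   21.   -50.7  141.2  -22.  -251.4]
[  13.6   20.8  -19.1 -133.9   20.7 -333.9]
[  11.6   21.   -50.7 -218.8  -22.  -251.4]
front
[  22.8   12.9  -63.3 -227.7  -27.4  106.7]
[  24.6   12.8  -27.7  232.5   26.7 -348.6]
[ 22.8  12.9 -63.3 132.3 -27.4 106.7]
[  24.6   12.8  -27.7 -127.5   26.7   11.4]
[-157.2  -12.9 -116.7  312.3  -27.4 -253.3]
[  22.8   12.9  -63.3  132.3  -27.4 -253.3]
[-157.2  -12.9 -116.7  -47.7  -27.4  106.7]
[ 24.6  12.8 -27.7 232.5  26.7  11.4]
[-157.2  -12.9 -116.7  312.3  -27.4  106.7]
[  24.6   12.8  -27.7 -127.5   26.7 -348.6]
[  22.8   12.9  -63.3 -227.7  -27.4 -253.3]
[  51.3  121.4 -114.1  291.   144.4  149.3]
[  51.3  121.4 -114.1  -69.   144.4  149.3]
[-157.2  -12.9 -116.7  -47.7  -27.4 -253.3]
-25 0 [array([  33.4,   29.2,   -9.5,   -0. ,  -51.3, -148.4])]
-25 15 []
-25 25 [array([ 35.3,  22.3, -44. ,  64.9, -23.9, 149.3])]
-25 32 [array([ 29.6,  22. , -49.2,  92.3, -25.6, 127.5])]
-11 0 [array([  33.4,   29.2,   -9.5,   -0. ,  -51.3, -134.4])]
-11 15 [array([  38.1,   23.5,  -30.5,   24.5,  -28.2, -160. ])]
-11 25 [array([ 25.3,  20.2, -48.6,  87.8, -14.5, 148.6])]
-11 32 []
5 0 [array([  33.4,   29.2,   -9.5,   -0. ,  -51.3, -118.4])]
5 15 [array([  36.9,   22.9,  -29.7,   18.3,  -25.8, -137.6])]
5 25 []
5 32 []
```

```bash
cat >> kin.py <<'E'
PO=np.array([.687,.1945,0]);PY=-10.8
def W(x,y,z):
    a=np.deg2rad(PY);return PO+[x*np.cos(a)-y*np.sin(a),x*np.sin(a)+y*np.cos(a),z]
def follow(p,R,q0):
    f=lambda q:np.r_[(fk(q)[0]-p)*10,Ro.from_matrix(fk(q)[1].T@R).as_rotvec()]
    o=least_squares(f,np.clip(q0,lo+.01,hi-.01),bounds=(lo,hi),x_scale=30.);return o.x,o.cost
E
python3 - <<'E'
from kin import *
q=np.array([38.1,23.5,-30.5,24.5,-28.2,-160])
for y in(-25,-18,-11,-6,-1,4):
  for l in(18,20,22,25,28):
    x,c=follow(W(-.073,0,.075),Rt(y,l),q)
    if c<1e-7: print(y,l,x.round(1))
print('from lean25 branch')
q=np.array([25.3,20.2,-48.6,87.8,-14.5,148.6])
for X in(-.035,-.073,-.12,-.16):
 for y in(-24,-18,-11):
  for l in(20,25,30,35):
    x,c=follow(W(X,0,.075),Rt(y,l),q)
    if c<1e-7: print(X,y,l,x.round(1))
E
```

```text
-6 18 [  39.    19.6  -42.    40.   -19.9 -171.9]
-1 18 [  38.5   19.3  -42.2   38.9  -18.2 -165.5]
4 18 [  38.2   19.1  -42.    36.3  -17.  -158. ]
from lean25 branch
-0.035 -24 20 [ 38.5  23.2 -37.3  43.1 -26.4 169. ]
-0.035 -24 25 [ 34.8  22.1 -44.4  66.2 -23.3 149.4]
-0.035 -24 30 [ 30.1  21.8 -48.5  87.6 -23.9 132.5]
-0.035 -18 20 [ 37.3  22.5 -39.1  45.5 -23.2 173.4]
-0.035 -18 25 [ 31.   21.1 -46.7  75.1 -19.3 149.5]
-0.035 -11 25 [ 25.3  20.2 -48.7  87.8 -14.5 148.6]
-0.073 -24 20 [ 40.9  20.9 -41.7  45.6 -25.7 163.9]
-0.073 -24 25 [ 36.9  19.9 -48.2  68.3 -23.4 144.9]
-0.073 -24 30 [ 32.5  19.7 -51.8  88.3 -24.7 129.2]
-0.073 -18 20 [ 39.4  20.1 -43.6  48.9 -22.5 167.6]
-0.073 -18 25 [ 32.7  18.9 -50.4  78.  -19.5 144.8]
-0.073 -11 20 [ 37.4  19.2 -45.5  52.7 -18.7 172.2]
-0.073 -11 25 [ 26.3  17.9 -52.2  91.8 -14.8 143.5]
-0.12 -24 20 [ 44.4  18.1 -46.6  47.9 -25.4 157.9]
-0.12 -24 25 [ 40.5  17.3 -52.4  69.4 -24.  140.1]
-0.12 -24 30 [ 36.5  17.3 -55.6  87.6 -25.8 125.8]
-0.12 -18 20 [ 42.5  17.2 -48.7  52.3 -22.1 160.9]
-0.12 -18 25 [ 35.7  16.3 -54.6  79.8 -20.3 139.8]
-0.12 -11 20 [ 39.7  16.3 -50.8  57.9 -18.2 164.4]
-0.12 -11 25 [ 28.6  15.2 -56.2  94.5 -15.7 138.5]
-0.16 -24 20 [ 47.9  15.8 -50.3  48.9 -25.5 153.2]
-0.16 -24 25 [ 44.3  15.2 -55.5  69.  -24.9 136.6]
-0.16 -18 20 [ 45.7  14.9 -52.5  54.  -22.3 155.8]
-0.16 -18 25 [ 39.4  14.1 -57.8  79.6 -21.2 136.4]
-0.16 -11 20 [ 42.5  13.9 -54.7  60.8 -18.3 158.7]
```

```bash
cat > path.py <<'E'
from kin import *
def run(wps,q,n=8):
    out=[];worst=0
    for (p0,y0,l0),(p1,y1,l1) in zip(wps[:-1],wps[1:]):
        for a in np.linspace(0,1,n+1)[1:]:
            q,c=follow(np.array(p0)*(1-a)+np.array(p1)*a,Rt(y0+(y1-y0)*a,l0+(l1-l0)*a),q)
            worst=max(worst,c)
            if c>1e-6: return False,(p1,y1,l1,round(a,2),q.round(1))
        out.append(q.round(1))
    return True,out
E
python3 - <<'E'
from path import *
q0=D[2]['joints']
for l in(18,20):
 for y in(4,0,-4):
  for X in (-.15,-.19):
   print(l,y,X,*run([([.649,-.197,.13],9,38),([.62,-.2,.028],9,l),([.62,-.2,.2],9,l),([.56,-.05,.2],y,l),(W(X,0,.2),y,l),(W(X,0,.15),y,l),(W(-.12,0,.09),y,l),(W(-.083,0,.07),y,l)],q0),sep='\n  ')
E
```

```text
18
  4
  -0.15
  True
  [array([ -3.1,  24.5, -25.6,  -9.8, -22.5, -69.4]), array([ -2.9,  12.2, -17.5,  -5.4, -42.8, -74.7]), array([  17.5,    2.4,  -34.3,    7.1,  -35.9, -108.6]), array([  48.5,    5.1,  -36.6,   21. ,  -37.2, -150.1]), array([  47.6,    8.3,  -42. ,   26.1,  -29. , -155.4]), array([  42.1,   14.8,  -46.2,   37.6,  -18.2, -162.9]), array([  38. ,   18.7,  -44.4,   40.6,  -15.4, -162.3])]
18
  4
  -0.19
  True
  [array([ -3.1,  24.5, -25.6,  -9.8, -22.5, -69.4]), array([ -2.9,  12.2, -17.5,  -5.4, -42.8, -74.7]), array([  17.5,    2.4,  -34.3,    7.1,  -35.9, -108.6]), array([  53. ,    2. ,  -40.4,   22.4,  -37.7, -155.6]), array([  51.9,    5.3,  -46.1,   28. ,  -29.2, -161.4]), array([  42.1,   14.8,  -46.2,   37.6,  -18.2, -162.9]), array([  38. ,   18.7,  -44.4,   40.6,  -15.4, -162.3])]
18
  0
  -0.15
  True
  [array([ -3.1,  24.5, -25.6,  -9.8, -22.5, -69.4]), array([ -2.9,  12.2, -17.5,  -5.4, -42.8, -74.7]), array([  18.4,    2.3,  -35.5,    9.7,  -35.5, -115.4]), array([  49. ,    5.4,  -36.6,   22.2,  -38.1, -155.4]), array([  48.1,    8.6,  -42. ,   27
[... 1592 characters left out ...]
 ]), 4, 20, np.float64(1.0), array([  39. ,   14. ,  -50.6,   51.2,  -14.3, -173.7]))
20
  0
  -0.15
  False
  (array([0.56912553, 0.21698576, 0.09      ]), 0, 20, np.float64(0.75), array([  42.5,   12.7,  -48.7,   44.5,  -18.9, -173.7]))
20
  0
  -0.19
  False
  (array([0.56912553, 0.21698576, 0.09      ]), 0, 20, np.float64(0.5), array([  46.3,    9.7,  -49.6,   41.3,  -21.8, -173.7]))
20
  -4
  -0.15
  False
  (array([0.56912553, 0.21698576, 0.09      ]), -4, 20, np.float64(0.38), array([  46.1,   10.7,  -46.3,   38. ,  -24.8, -173.7]))
20
  -4
  -0.19
  False
  (array([0.50036542, 0.23010245, 0.15      ]), -4, 20, np.float64(0.62), array([  53.5,    4.1,  -46.3,   32.1,  -32.7, -173.7]))
```

Request:
{"method": "arm_command", "body": {
  "travel": [
    [0.02, -0.1, 0.1],
    [0.04, -0.2, 0.1],
    [0.06, -0.3, 0.1],
    [0.08, -0.4, 0.1],
    [0.1, -0.5, 0.1],
    [0.1, -0.5, 0.1],
    [0.1, -0.5, 0.1]
  ],
  "delta_rot": [
    [0, 0, 0],
    [0, 0, 0],
    [0, 0, 0],
    [0, 0, 0],
    [0, 0, 0],
    [0, 0, 0],
    [0, 0, 0]
  ]
}}

```text
time_s: 7.28
tcp_pos: [0.56, -0.204, 0.3047]
eef_rot: [179.0, 32.7, 172.3]
contact_force: [-0.8, 0.6, -4.8]
gripper_width: 0.0442
gripper_force: 44.9
```

Run:
```python
from path import *
s=r.get_state();print(s['joints'].round(1),s['tcp_pos'],s['eef_rot'],s['gripper_width'])
print(cmd((.649,-.197,.10),9,38),cmd((.649,-.197,.031),9,38))
```

```text
[   0.9   -5.7  -32.9    7.1  -30.4 -103.4] [ 0.56002645 -0.203999    0.30470502] [178.96484389  32.73772527 172.31634779] 0.04420555463558497
(array([ 0.1779,  0.014 , -0.4094]), array([-0.0087, -0.0588,  0.1786])) (array([ 0.1779,  0.014 , -0.5474]), array([-0.0087, -0.0588,  0.1786]))
```

Request:
{"method": "arm_command", "body": {
  "travel": [
    [0.06, 0.005, -0.1],
    [0.12, 0.01, -0.2],
    [0.178, 0.014, -0.3],
    [0.178, 0.014, -0.4],
    [0.178, 0.014, -0.48],
    [0.178, 0.014, -0.53],
    [0.178, 0.014, -0.55],
    [0.178, 0.014, -0.553],
    [0.178, 0.014, -0.553]
  ],
  "delta_rot": [
    [-0.003, -0.02, 0.06],
    [-0.006, -0.04, 0.12],
    [-0.009, -0.059, 0.179],
    [-0.009, -0.059, 0.179],
    [-0.009, -0.059, 0.179],
    [-0.009, -0.059, 0.179],
    [-0.009, -0.059, 0.179],
    [-0.009, -0.059, 0.179],
    [-0.009, -0.059, 0.179]
  ]
}}

```text
time_s: 8.4
tcp_pos: [0.65, -0.1956, 0.0297]
eef_rot: [-179.9, 38.1, -170.7]
contact_force: [-0.2, -0.3, -3.8]
gripper_width: 0.0443
gripper_force: 44.9
```

Request:
{"method": "arm_command", "body": {
  "travel": [
    [0, 0, 0],
    [0, 0, 0],
    [0, 0, 0],
    [0, 0, 0],
    [-0.06, -0.01, 0.08],
    [-0.12, -0.02, 0.16],
    [-0.12, -0.02, 0.16]
  ],
  "delta_rot": [
    [0, 0, 0],
    [0, 0, 0],
    [0, 0, 0],
    [0, 0, 0],
    [0, 0, 0],
    [0, 0, 0],
    [0, 0, 0]
  ],
  "grip": 1
}}

```text
time_s: 9.28
tcp_pos: [0.5895, -0.2068, 0.1128]
eef_rot: [-179.8, 38.4, -170.7]
contact_force: [-0.1, 0.0, 0.0]
gripper_width: 0.0876
gripper_force: 0.0
```

Run:
```python
from path import *
c=snap('wrist','w4');s=c['s'];print(s['tcp_pos'],s['eef_rot'])
cv2.imwrite('pics/w4b.png',c['img'][:,:,::-1])
```

```text
[ 0.58947811 -0.20679761  0.11278189] [-179.75594584   38.38180964 -170.68395108]
```

View pics/w4b.png

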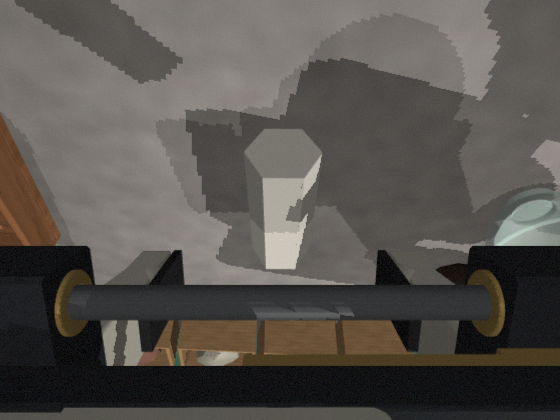

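The crystal lies flat and released. Its top face runs from the near edge, midpoint (283.5,177), to the far edge, midpoint (281,268).

Run:
```python
from path import *
c=load('w4');n=onz(c,283.5,177,.04);f=onz(c,281,268,.04);d=f-n;L=np.linalg.norm(d);d/=L;y=np.rad2deg(np.arctan2(d[1],d[0]))
print(n,f,L,y); C=n+.065*d; g=C-.042*d; print(C,g)
for z in(.09,.027): print(cmd((g[0],g[1],z),9,18))
```

```text
[ 0.60472179 -0.2029153   0.04      ] [ 0.71191322 -0.18674182  0.04      ] 0.10840472121836657 8.580295687345544
[ 0.6689943 -0.1932176  0.04     ] [ 0.62746437 -0.1994838   0.04      ]
(array([ 0.0753,  0.014 , -0.0425]), array([-0.0342,  0.2231, -0.002 ]))
(array([ 0.0753,  0.014 , -0.1685]), array([-0.0342,  0.2231, -0.002 ]))
```

Request:
{"method": "arm_command", "body": {
  "travel": [
    [0.03, 0.005, 0.0],
    [0.075, 0.014, 0.0],
    [0.075, 0.014, -0.02],
    [0.075, 0.014, -0.09],
    [0.075, 0.014, -0.15],
    [0.075, 0.014, -0.168],
    [0.075, 0.014, -0.17],
    [0.075, 0.014, -0.17]
  ],
  "delta_rot": [
    [-0.017, 0.11, -0.001],
    [-0.034, 0.223, -0.002],
    [-0.034, 0.223, -0.002],
    [-0.034, 0.223, -0.002],
    [-0.034, 0.223, -0.002],
    [-0.034, 0.223, -0.002],
    [-0.034, 0.223, -0.002],
    [-0.034, 0.223, -0.002]
  ]
}}

```text
time_s: 10.32
tcp_pos: [0.628, -0.1995, 0.025]
eef_rot: [179.9, 17.9, -171.1]
contact_force: [0.9, -0.1, -0.7]
gripper_width: 0.0875
gripper_force: 0.0
```

Request:
{"method": "arm_command", "body": {
  "travel": [
    [0, 0, 0],
    [0, 0, 0],
    [0, 0, 0],
    [0, 0, 0],
    [0, 0, 0],
    [0, 0, 0],
    [0, 0, 0.04],
    [0, 0, 0.1],
    [0, 0, 0.2],
    [0, 0, 0.3],
    [0, 0, 0.346],
    [0, 0, 0.346]
  ],
  "delta_rot": [
    [0, 0, 0],
    [0, 0, 0],
    [0, 0, 0],
    [0, 0, 0],
    [0, 0, 0],
    [0, 0, 0],
    [0, 0, 0],
    [0, 0, 0],
    [0, 0, 0],
    [0, 0, 0],
    [0, 0, 0],
    [0, 0, 0]
  ],
  "grip": 0,
  "newtons": 60
}}

```text
time_s: 11.82
tcp_pos: [0.6273, -0.1992, 0.1981]
eef_rot: [179.9, 17.9, -171.1]
contact_force: [-0.8, 1.3, -6.5]
gripper_width: 0.0435
gripper_force: 60.0
```

Run:
```python
from path import *
c=snap('wrist','w5');s=c['s'];print(s['tcp_pos'],s['eef_rot'],s['joints'].round(1),s['gripper_width'])
p0=s['tcp_pos']
w=[(p0,9,18),([.56,-.05,.2],3,18),([.52,.1,.2],-2,18),(W(-.15,0,.2),-2,18),(W(-.15,0,.15),-2,18),(W(-.12,0,.09),-2,18),(W(-.088,0,.09),-2,18),(W(-.088,0,.066),-2,18)]
print(*run(w,s['joints']),sep='\n')
for q in w[1:]: print(q[0].round(4) if hasattr(q[0],'round') else q[0],*cmd(*q))
# pitch check: end hexagon corners expected
dd=np.array([np.cos(np.deg2rad(8.6)),np.sin(np.deg2rad(8.6)),0]);e=p0-.023*dd+[0,0,-.007];l=np.array([-dd[1],dd[0],0]);u=np.array([0,0,1])
for a,b in((.023,0),(-.023,0),(.0115,-.02),(-.0115,-.02),(.0115,.02)):print(proj(c,e+a*l+b*u).round(1))
cv2.imwrite('pics/w5b.png',c['img'][:,:,::-1])
```

```text
[ 0.62728781 -0.19916709  0.19807228] [ 179.89231291   17.92140555 -171.07326515] [ -2.9  12.9 -16.8  -5.5 -42.9 -74.8] 0.043501525444825793
True
[array([  17.7,    2.4,  -34.6,    7.7,  -35.8, -110.3]), array([  39.5,   -0.8,  -42.5,   20.2,  -36.3, -146.6]), array([  49.2,    5.5,  -36.6,   22.7,  -38.6, -158. ]), array([  48.3,    8.7,  -42. ,   27.9,  -30.6, -163.4]), array([  42.7,   15.1,  -46.2,   39.4,  -20. , -170.9]), array([  40.6,   17.3,  -42.1,   36. ,  -20.8, -165.3]), array([  38.1,   18.9,  -45.8,   46. ,  -16.1, -173.6])]
[0.56, -0.05, 0.2] [-0.1326  0.2979  0.0081] [-0.0016 -0.0029 -0.066 ]
[0.52, 0.1, 0.2] [-0.2126  0.5979  0.0081] [-0.0017 -0.0028 -0.1216]
[0.5397 0.2226 0.2   ] [-0.1733  0.8431  0.0081] [-0.0017 -0.0028 -0.1216]
[0.5397 0.2226 0.15  ] [-0.1733  0.8431 -0.0919] [-0.0017 -0.0028 -0.1216]
[0.5691 0.217  0.09  ] [-0.1144  0.8319 -0.2119] [-0.0017 -0.0028 -0.1216]
[0.6006 0.211  0.09  ] [-0.0515  0.8199 -0.2119] [-0.0017 -0.0028 -0.1216]
[0.6006 0.211  0.066 ] [-0.0515  0.8199 -0.2599] [-0.0017 -0.0028 -0.1216]
[340.1 231.4]
[222.1 231. ]
[307.4 203.8]
[254.4 203.6]
[314.7 265.9]
```

View pics/w5b.png

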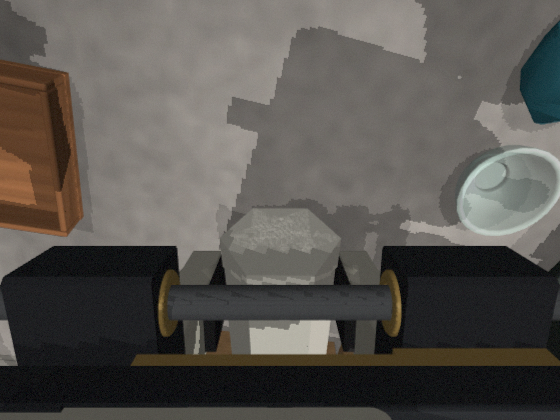

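Run:
```python
from path import *
s=r.get_state();p0=s['tcp_pos'];y0=-.006
w=[(p0,9,18),([.56,-.05,.2],3,18),([.52,.1,.2],-1,18),(W(-.15,y0,.2),-1,18),(W(-.15,y0,.15),-1,18),(W(-.12,y0,.1),-1,18),(W(-.086,y0,.098),-1,18),(W(-.086,y0,.068),-1,18)]
print(*run(w,s['joints']),sep='\n')
for q in w[1:]: print(*cmd(*q))
```

```text
True
[array([  17.7,    2.4,  -34.6,    7.7,  -35.8, -110.3]), array([  39.3,   -0.9,  -42.4,   19.8,  -36.2, -145.1]), array([  48.7,    5.1,  -37. ,   22.4,  -38.2, -156.3]), array([  47.8,    8.3,  -42.4,   27.6,  -30.1, -161.7]), array([  42.9,   14.1,  -45.2,   36.1,  -21.3, -166.6]), array([  40.4,   16.5,  -41.2,   33.3,  -21.8, -161.3]), array([  37.6,   18.6,  -45.8,   44.9,  -15.9, -171. ])]
[-0.1326  0.2979  0.0081] [-0.0016 -0.0029 -0.066 ]
[-0.2126  0.5979  0.0081] [-0.0017 -0.0029 -0.1105]
[-0.1755  0.8313  0.0081] [-0.0017 -0.0029 -0.1105]
[-0.1755  0.8313 -0.0919] [-0.0017 -0.0029 -0.1105]
[-0.1166  0.8201 -0.1919] [-0.0017 -0.0029 -0.1105]
[-0.0498  0.8073 -0.1959] [-0.0017 -0.0029 -0.1105]
[-0.0498  0.8073 -0.2559] [-0.0017 -0.0029 -0.1105]
```

Request:
{"method": "arm_command", "body": {
  "travel": [
    [-0.06, 0.08, 0.01],
    [-0.1, 0.18, 0.01],
    [-0.133, 0.28, 0.01],
    [-0.16, 0.38, 0.01],
    [-0.19, 0.48, 0.01],
    [-0.21, 0.58, 0.01],
    [-0.2, 0.66, 0.01],
    [-0.19, 0.74, 0.01],
    [-0.18, 0.8, 0.01],
    [-0.176, 0.831, 0.008],
    [-0.176, 0.831, -0.04],
    [-0.176, 0.831, -0.092],
    [-0.15, 0.826, -0.14],
    [-0.117, 0.82, -0.192],
    [-0.117, 0.82, -0.192],
    [-0.117, 0.82, -0.192]
  ],
  "delta_rot": [
    [0, 0, -0.02],
    [0, 0, -0.04],
    [-0.001, -0.003, -0.06],
    [-0.001, -0.003, -0.08],
    [-0.001, -0.003, -0.1],
    [-0.001, -0.003, -0.11],
    [-0.002, -0.003, -0.11],
    [-0.002, -0.003, -0.11],
    [-0.002, -0.003, -0.11],
    [-0.002, -0.003, -0.11],
    [-0.002, -0.003, -0.11],
    [-0.002, -0.003, -0.11],
    [-0.002, -0.003, -0.11],
    [-0.002, -0.003, -0.11],
    [-0.002, -0.003, -0.11],
    [-0.002, -0.003, -0.11]
  ]
}}

```text
time_s: 13.88
tcp_pos: [0.5683, 0.21, 0.1004]
eef_rot: [-179.8, 18.0, 179.1]
contact_force: [0.3, -0.6, -4.5]
gripper_width: 0.0441
gripper_force: 60.0
```

Run:
```python
from path import *
c=snap('scene','s6');s=c['s'];print(s['tcp_pos'],s['eef_rot'],s['joints'].round(1),s['contact_force'])
for q in [(W(-.086,-.006,z),-1,18) for z in (.098,.085,.068)]: print(*cmd(*q))
cv2.imwrite('pics/s6b.png',cv2.resize(c['img'][150:350,230:480][:,:,::-1],None,fx=3,fy=3,interpolation=2))
```

```text
[0.56826155 0.2099551  0.10043904] [-179.84080581   18.00851655  179.06883286] [  42.8   14.   -45.2   36.1  -21.5 -166.5] [ 0.26543054 -0.62262571 -4.54391819]
[ 0.0657 -0.0117 -0.0064] [ 0.001   0.0008 -0.0005]
[ 0.0657 -0.0117 -0.0324] [ 0.001   0.0008 -0.0005]
[ 0.0657 -0.0117 -0.0664] [ 0.001   0.0008 -0.0005]
```

View pics/s6b.png

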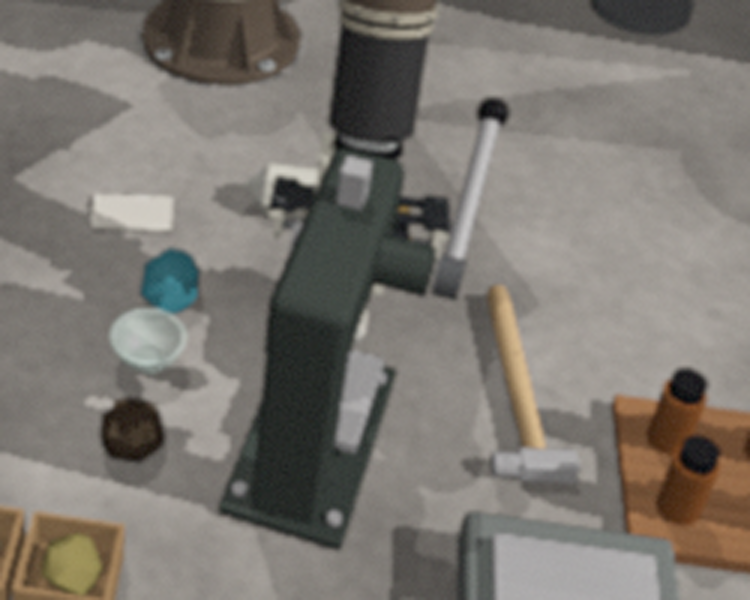

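The scene view shows the gripper just in front of the press, clear of the lever, with the crystal at (365,315) entering over the bed. I'll go in and then lower by feel.

Request:
{"method": "arm_command", "body": {
  "travel": [
    [0.02, -0.004, -0.003],
    [0.04, -0.008, -0.005],
    [0.066, -0.012, -0.006],
    [0.066, -0.012, -0.015],
    [0.066, -0.012, -0.03],
    [0.066, -0.012, -0.038],
    [0.066, -0.012, -0.038]
  ],
  "delta_rot": [
    [0, 0, 0],
    [0, 0, 0],
    [0, 0, 0],
    [0, 0, 0],
    [0, 0, 0],
    [0, 0, 0],
    [0, 0, 0]
  ]
}}

```text
time_s: 14.8
tcp_pos: [0.6014, 0.2043, 0.0814]
eef_rot: [-179.9, 18.0, 179.1]
contact_force: [0.1, 0.9, -4.6]
gripper_width: 0.0438
gripper_force: 60.0
```

Request:
{"method": "arm_command", "body": {
  "travel": [
    [0, 0, -0.003],
    [0, 0, -0.006],
    [0, 0, -0.008],
    [0, 0, -0.008]
  ],
  "delta_rot": [
    [0, 0, 0],
    [0, 0, 0],
    [0, 0, 0],
    [0, 0, 0]
  ]
}}

```text
time_s: 15.3
tcp_pos: [0.6017, 0.2047, 0.0779]
eef_rot: [-179.9, 18.1, 179.1]
contact_force: [-0.1, 0.2, -4.7]
gripper_width: 0.0438
gripper_force: 60.0
```

Request:
{"method": "arm_command", "body": {
  "travel": [
    [0, 0, -0.004],
    [0, 0, -0.008],
    [0, 0, -0.01],
    [0, 0, -0.01]
  ],
  "delta_rot": [
    [0, 0, 0],
    [0, 0, 0],
    [0, 0, 0],
    [0, 0, 0]
  ]
}}

```text
time_s: 15.8
tcp_pos: [0.6017, 0.2046, 0.0728]
eef_rot: [-179.9, 18.1, 179.1]
contact_force: [0.2, -0.9, -4.4]
gripper_width: 0.0442
gripper_force: 60.0
```

Request:
{"method": "arm_command", "body": {
  "travel": [
    [0, 0, -0.004],
    [0, 0, -0.006],
    [0, 0, -0.006]
  ],
  "delta_rot": [
    [0, 0, 0],
    [0, 0, 0],
    [0, 0, 0]
  ]
}}

```text
time_s: 16.18
tcp_pos: [0.6017, 0.2046, 0.0698]
eef_rot: [-179.9, 18.1, 179.1]
contact_force: [-0.7, 0.7, -4.4]
gripper_width: 0.0436
gripper_force: 60.0
```

Request:
{"method": "arm_command", "body": {
  "travel": [
    [0, 0, -0.004],
    [0, 0, -0.006],
    [0, 0, -0.006]
  ],
  "delta_rot": [
    [0, 0, 0],
    [0, 0, 0],
    [0, 0, 0]
  ]
}}

```text
time_s: 16.55
tcp_pos: [0.6016, 0.2046, 0.0668]
eef_rot: [-179.9, 18.1, 179.1]
contact_force: [0.2, 0.7, -4.3]
gripper_width: 0.0442
gripper_force: 60.0
```

Request:
{"method": "arm_command", "body": {
  "travel": [
    [0, 0, -0.004],
    [0, 0, -0.006],
    [0, 0, -0.006]
  ],
  "delta_rot": [
    [0, 0, 0],
    [0, 0, 0],
    [0, 0, 0]
  ]
}}

```text
time_s: 16.92
tcp_pos: [0.6018, 0.2048, 0.0641]
eef_rot: [-179.9, 18.1, 179.1]
contact_force: [-1.1, 0.6, -3.7]
gripper_width: 0.0441
gripper_force: 60.0
```

Run:
```python
from path import *
s=r.get_state();print(s['tcp_pos'],s['joints'].round(1),s['contact_force'],s['moment'])
c=snap('wrist','w7');cv2.imwrite('pics/w7b.png',c['img'][:,:,::-1])
```

```text
[0.60181113 0.20484443 0.06406206] [  36.8   18.9  -46.7   48.2  -14.9 -173.5] [-1.13825929  0.57873473 -3.67840231] [0.16673149 1.77026541 0.0668634 ]
```

Request:
{"method": "arm_command", "body": {
  "travel": [
    [0, 0, 0],
    [0, 0, 0],
    [0, 0, 0],
    [0, 0, 0],
    [0, 0, 0]
  ],
  "delta_rot": [
    [0, 0, 0],
    [0, 0, 0],
    [0, 0, 0],
    [0, 0, 0],
    [0, 0, 0]
  ],
  "grip": 1
}}

```text
time_s: 17.6
tcp_pos: [0.6018, 0.2048, 0.0641]
eef_rot: [-179.9, 18.1, 179.1]
contact_force: [-0.1, -0.6, 0.3]
gripper_width: 0.0857
gripper_force: 0.0
```

Request:
{"method": "arm_command", "body": {
  "travel": [
    [-0.02, 0.0, 0.03],
    [-0.06, 0.01, 0.08],
    [-0.1, 0.02, 0.12],
    [-0.14, 0.028, 0.16],
    [-0.14, 0.028, 0.16]
  ],
  "delta_rot": [
    [0, 0, 0],
    [0, 0, 0],
    [0, 0, 0],
    [0, 0, 0],
    [0, 0, 0]
  ]
}}

```text
time_s: 18.23
tcp_pos: [0.5315, 0.2199, 0.1458]
eef_rot: [179.9, 18.2, 179.1]
contact_force: [0.0, -0.5, 0.8]
gripper_width: 0.0877
gripper_force: 0.0
```

Run:
```python
from path import *
c=snap('wrist','w8');s=c['s'];print(s['tcp_pos'],s['eef_rot'],s['joints'].round(1))
cv2.imwrite('pics/w8b.png',c['img'][:,:,::-1])
```

```text
[0.53150907 0.21991759 0.14581512] [179.93528664  18.20475544 179.13132465] [  48.5    8.1  -43.9   29.1  -29.1 -163.9]
```

View pics/w8b.png

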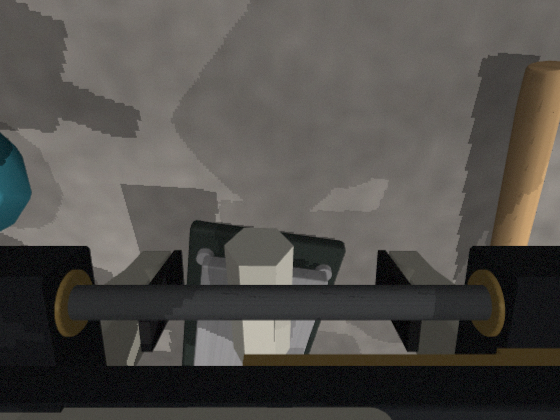

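The crystal lies on the bed: end-face side edges at (225,248) and (294,248), base front corners at (193,222) and (345,240). That was my eleventh picture, one over the limit of ten, so from here I work on numbers only.

Run:
```python
from path import *
c=load('w8');g=cv2.cvtColor(c['img'],cv2.COLOR_RGB2GRAY).astype(int)
for v in(232,240,248,256,264,270,325,335,345,350):
    row=g[v,180:360];d=np.abs(np.diff(cv2.GaussianBlur(row.astype(np.float32).reshape(1,-1),(5,1),0)[0]))
    print(v,[(i+181,int(d[i]),int(row[max(i-4,0)]),int(row[min(i+5,179)])) for i in range(1,178) if d[i]>5 and d[i]>=d[i-1] and d[i]>=d[i+1]])
print('base',onz(c,193,222,.015),onz(c,345,240,.015))
for z in(.05,.055,.06,.065):
    L=onz(c,225,248,z);R=onz(c,294,248,z);print(z,L,R,np.linalg.norm(L-R))
```

```text
232 [(190, 22, 94, 34), (238, 18, 22, 88), (280, 13, 90, 52), (294, 11, 65, 103)]
240 [(189, 21, 92, 31), (230, 16, 29, 92), (289, 17, 89, 31), (340, 16, 27, 108)]
248 [(189, 24, 95, 32), (201, 7, 37, 63), (209, 6, 62, 33), (224, 17, 30, 90), (291, 21, 90, 46), (294, 38, 89, 42), (345, 23, 41, 109)]
256 [(182, 25, 11, 95), (188, 20, 94, 31), (197, 21, 31, 99), (205, 8, 98, 75), (214, 6, 75, 30), (225, 17, 29, 86), (284, 25, 90, 172), (293, 44, 172, 42), (344, 20, 44, 105)]
264 [(183, 26, 13, 89), (188, 23, 95, 30), (200, 16, 32, 82), (277, 24, 93, 172), (293, 52, 174, 25), (320, 8, 33, 61), (341, 22, 46, 111)]
270 [(183, 25, 9, 70), (188, 19, 68, 34), (202, 20, 37, 103), (208, 7, 97, 79), (239, 25, 86, 164), (293, 31, 174, 72), (320, 15, 62, 120), (331, 19, 125, 45), (339, 21, 43, 111)]
325 [(184, 20, 93, 33), (197, 22, 33, 106), (243, 29, 102, 187), (273, 15, 186, 169), (276, 10, 186, 173), (291, 16, 177, 134), (296, 6, 126, 146), (314, 30, 144, 59), (319, 24, 46, 126)]
335 [(184, 19, 92, 31), (196, 31, 34, 149), (217, 9, 142, 101), (243, 25, 101, 187), (273, 9, 189, 179), (276, 5, 186, 181), (290, 17, 181, 145), (293, 6, 180, 146), (310, 34, 144, 51), (316, 20, 50, 107)]
345 [(183, 19, 91, 46), (196, 32, 39, 147), (233, 13, 146, 99), (244, 27, 99, 183), (290, 12, 179, 146), (307, 32, 147, 63), (312, 21, 42, 112)]
350 [(183, 19, 87, 47), (195, 29, 46, 147), (235, 13, 144, 100), (245, 27, 101, 186), (288, 16, 181, 126), (305, 33, 127, 50), (310, 19, 40, 110)]
base [0.59135501 0.15068371 0.015     ] [0.61130235 0.27163719 0.015     ]
0.05 [0.5893871  0.18023962 0.05      ] [0.5901872 0.2289043 0.05     ] 0.04867125592943898
0.055 [0.58529017 0.18122955 0.055     ] [0.58607088 0.22871472 0.055     ] 0.04749158432937805
0.06 [0.58119324 0.18221947 0.06      ] [0.58195456 0.22852513 0.06      ] 0.04631191272931706
0.065 [0.57709632 0.1832094  0.065     ] [0.57783824 0.22833554 0.065     ] 0.045132241129256095
```

Run:
```python
from path import *
c=load('w8')
for z in(.075,.08):
    a=onz(c,239.5,270,z);b=onz(c,245,350,z);d=b-a;y=np.rad2deg(np.arctan2(d[1],d[0]));L=onz(c,224.5,248,z-.02);R=onz(c,294.5,248,z-.02);e=(L+R)/2
    d/=np.linalg.norm(d);C=e+.065*d;print(z,'yaw',y,'end',e,'C',C, 'press', (C-PO)[:2]@[[np.cos(np.deg2rad(PY)),-np.sin(np.deg2rad(PY))],[np.sin(np.deg2rad(PY)),np.cos(np.deg2rad(PY))]])
q=D[2]['joints'];q=r.get_state()['joints']
# pushing poses: which lean/yaw feasible (any yaw) at end of push
for y in(-1,5,10,20,30):
  for l in(15,20,25,30):
    o=[follow(W(X,0,z),Rt(y,l),q) for X,z in((-.15,.075),(-.10,.072),(-.08,.072))]
    print(y,l,[ (x.round(0).tolist() if k<1e-6 else 'no') for x,k in o][-1],[k<1e-6 for x,k in o])
```

```text
0.075 yaw -1.3394897864692983 end [0.58568053 0.20497219 0.055     ] C [0.65066276 0.20345272 0.055     ] press [-0.03737118  0.00198523]
0.08 yaw -1.3394897864692963 end [0.5815739  0.20537236 0.06      ] C [0.64655614 0.20385289 0.06      ] press [-0.04148004  0.0016088 ]
-1 15 [40.0, 20.0, -37.0, 25.0, -24.0, -154.0] [np.True_, np.True_, np.True_]
-1 20 no [np.False_, np.False_, np.False_]
-1 25 no [np.False_, np.False_, np.False_]
-1 30 no [np.False_, np.False_, np.False_]
5 15 [40.0, 20.0, -36.0, 22.0, -23.0, -145.0] [np.True_, np.True_, np.True_]
5 20 no [np.False_, np.False_, np.False_]
5 25 no [np.False_, np.False_, np.False_]
5 30 no [np.False_, np.False_, np.False_]
10 15 [40.0, 20.0, -35.0, 19.0, -23.0, -137.0] [np.True_, np.True_, np.True_]
10 20 [31.0, 17.0, -50.0, 62.0, -8.0, -172.0] [np.False_, np.False_, np.True_]
10 25 no [np.False_, np.False_, np.False_]
10 30 no [np.False_, np.False_, np.False_]
20 15 [39.0, 20.0, -33.0, 12.0, -23.0, -119.0] [np.True_, np.True_, np.True_]
20 20 [36.0, 18.0, -44.0, 34.0, -10.0, -139.0] [np.False_, np.True_, np.True_]
20 25 no [np.False_, np.False_, np.False_]
20 30 no [np.False_, np.False_, np.False_]
30 15 [37.0, 20.0, -30.0, 4.0, -25.0, -101.0] [np.True_, np.True_, np.True_]
30 20 [38.0, 19.0, -36.0, 10.0, -16.0, -106.0] [np.True_, np.True_, np.True_]
30 25 no [np.False_, np.False_, np.False_]
30 30 no [np.False_, np.False_, np.False_]
```

Run:
```python
from path import *
s=r.get_state()
for y,l in((-11,15),(-11,14),(-8,15),(-5,15)):
    w=[(s['tcp_pos'],-1,18),(W(-.155,0,.145),y,l),(W(-.135,0,.077),y,l),(W(-.094,0,.077),y,l)]
    print(y,l,*run(w,s['joints']))
    for q in w[1:]: print(*cmd(*q))
```

```text
-11 15 True [array([  49.1,   10.6,  -37.9,   22.4,  -36.1, -167.7]), array([  45.6,   16.9,  -42.6,   30.4,  -25.2, -173.7]), array([  42.4,   19.5,  -37.9,   28. ,  -26.2, -167.9])]
[0.006  0.0081 0.0003] [ 0.0036  0.0349 -0.1125]
[ 0.0453  0.0006 -0.1357] [ 0.0036  0.0349 -0.1125]
[ 0.1259 -0.0148 -0.1357] [ 0.0036  0.0349 -0.1125]
-11 14 True [array([  48.8,   10.9,  -36.4,   20.2,  -37.2, -165.4]), array([  45.8,   17.2,  -40.9,   26.9,  -26.6, -170.3]), array([  42.4,   19.9,  -36. ,   24.6,  -27.8, -164.6])]
[0.006  0.0081 0.0003] [ 0.0047  0.046  -0.1125]
[ 0.0453  0.0006 -0.1357] [ 0.0047  0.046  -0.1125]
[ 0.1259 -0.0148 -0.1357] [ 0.0047  0.046  -0.1125]
-8 15 True [array([  48.9,   10.3,  -38.1,   22. ,  -35.3, -164.2]), array([  45.4,   16.7,  -43. ,   30.4,  -24.2, -170.5]), array([  42.1,   19.3,  -38. ,   27.5,  -25.4, -164.3])]
[0.006  0.0081 0.0003] [ 0.0027  0.035  -0.0792]
[ 0.0453  0.0006 -0.1357] [ 0.0027  0.035  -0.0792]
[ 0.1259 -0.0148 -0.1357] [ 0.0027  0.035  -0.0792]
-5 15 True [array([  48.6,   10.1,  -38.2,   21.5,  -34.6, -160.6]), array([  45.1,   16.5,  -43.2,   30. ,  -23.4, -167. ]), array([  41.9,   19.2,  -38.1,   26.9,  -24.7, -160.6])]
[0.006  0.0081 0.0003] [ 0.0017  0.035  -0.0459]
[ 0.0453  0.0006 -0.1357] [ 0.0017  0.035  -0.0459]
[ 0.1259 -0.0148 -0.1357] [ 0.0017  0.035  -0.0459]
```

Request:
{"method": "arm_command", "body": {
  "travel": [
    [0.006, 0.008, 0],
    [0.006, 0.008, 0],
    [0.025, 0.005, -0.07],
    [0.045, 0.001, -0.13],
    [0.045, 0.001, -0.136],
    [0.045, 0.001, -0.136]
  ],
  "delta_rot": [
    [0.002, 0.023, -0.056],
    [0.005, 0.046, -0.112],
    [0.005, 0.046, -0.112],
    [0.005, 0.046, -0.112],
    [0.005, 0.046, -0.112],
    [0.005, 0.046, -0.112]
  ],
  "grip": 0.25
}}

```text
time_s: 19.02
tcp_pos: [0.5543, 0.2187, 0.0758]
eef_rot: [-179.9, 13.9, 169.0]
contact_force: [0.9, -0.0, -0.1]
gripper_width: 0.0329
gripper_force: 0.0
```

Request:
{"method": "arm_command", "body": {
  "travel": [
    [0.006, -0.001, 0],
    [0.012, -0.002, 0],
    [0.018, -0.0034, 0],
    [0.024, -0.0046, 0],
    [0.03, -0.0057, 0],
    [0.036, -0.007, 0],
    [0.042, -0.008, 0],
    [0.048, -0.009, 0],
    [0.054, -0.01, 0],
    [0.06, -0.0115, 0],
    [0.066, -0.0125, 0],
    [0.072, -0.0137, 0],
    [0.072, -0.0137, 0]
  ],
  "delta_rot": [
    [0, 0, 0],
    [0, 0, 0],
    [0, 0, 0],
    [0, 0, 0],
    [0, 0, 0],
    [0, 0, 0],
    [0, 0, 0],
    [0, 0, 0],
    [0, 0, 0],
    [0, 0, 0],
    [0, 0, 0],
    [0, 0, 0],
    [0, 0, 0]
  ]
}}

```text
time_s: 20.65
tcp_pos: [0.5902, 0.2125, 0.0763]
eef_rot: [-179.9, 13.9, 169.0]
contact_force: [-4.6, 0.5, 3.2]
gripper_width: 0.0217
gripper_force: 2.7
```

Run:
```python
from path import *
s=r.get_state();print(s['joints'].round(1),s['contact_force'],(s['tcp_pos']-PO)[:2]@[[np.cos(np.deg2rad(PY)),-np.sin(np.deg2rad(PY))],[np.sin(np.deg2rad(PY)),np.cos(np.deg2rad(PY))]])
```

```text
[  42.7   19.7  -36.5   24.7  -27.7 -165.1] [-4.55559509  0.48285555  3.15250223] [-0.09841601 -0.00042848]
```

Request:
{"method": "arm_command", "body": {
  "travel": [
    [-0.03, 0.006, 0],
    [-0.08, 0.014, 0.05],
    [-0.12, 0.02, 0.136],
    [-0.12, 0.02, 0.136],
    [-0.12, 0.02, 0.136]
  ],
  "delta_rot": [
    [0, 0, 0],
    [0, 0, 0],
    [0, 0, 0],
    [0, 0, 0],
    [0, 0, 0]
  ]
}}

```text
time_s: 21.28
tcp_pos: [0.5296, 0.2224, 0.144]
eef_rot: [-180.0, 13.9, 169.0]
contact_force: [0.4, 0.2, 0.5]
gripper_width: 0.022
gripper_force: 0.0
```

Run:
```python
from path import *
c=snap('wrist','w9');s=c['s'];print(s['tcp_pos'],s['eef_rot'])
g=cv2.cvtColor(c['img'],cv2.COLOR_RGB2GRAY).astype(int)
for v in range(215,360,6):
    row=g[v,170:380];d=np.abs(np.diff(cv2.GaussianBlur(row.astype(np.float32).reshape(1,-1),(5,1),0)[0]))
    print(v,[(i+171,int(row[max(i-4,0)]),int(row[min(i+5,209)])) for i in range(1,208) if d[i]>7 and d[i]>=d[i-1] and d[i]>=d[i+1]])
# predicted corners for centre (-.019,0) yaw -10.8 bed .038
for b in(.034,.04):
  for X in(-.019,):
    for n,(a,h) in dict(L=(.023,0.02),R=(-.023,.02),bl=(.0115,0),br=(-.0115,0),tl=(.0115,.04),tr=(-.0115,.04)).items(): print(b,n,proj(c,W(X-.065,a,b+h)).round(1),proj(c,W(X-.0,a,b+h)).round(1))
print('base',proj(c,W(-.08,.065,.015)),proj(c,W(-.08,-.065,.015)),'bed .038',proj(c,W(-.065,.05,.038)),proj(c,W(-.065,-.05,.038)))
```

```text
[0.52962374 0.22236471 0.14401814] [-179.95403342   13.9318942   169.01376671]
215 [(243, 148, 127)]
221 []
227 [(244, 161, 135)]
233 [(246, 162, 132)]
239 [(245, 158, 133)]
245 [(194, 141, 100), (204, 100, 137), (215, 136, 97), (226, 109, 157), (247, 161, 139)]
251 [(221, 18, 84), (246, 85, 14), (313, 13, 86), (338, 83, 20)]
257 [(221, 27, 87), (245, 89, 20), (255, 23, 51), (304, 46, 17), (314, 2, 91), (338, 88, 14)]
263 [(222, 32, 85), (244, 87, 18), (255, 12, 50), (304, 54, 11), (315, 10, 87), (338, 90, 18)]
269 [(222, 36, 88), (243, 89, 17), (255, 18, 53), (304, 48, 18), (317, 13, 105), (337, 94, 35)]
275 [(214, 27, 110), (222, 102, 85), (241, 91, 20), (255, 16, 101), (288, 103, 34), (318, 26, 96), (337, 94, 71), (346, 71, 17)]
281 [(212, 36, 112), (221, 112, 88), (224, 109, 90), (240, 88, 17), (256, 6, 103), (293, 102, 46), (304, 47, 11), (320, 11, 87), (335, 95, 58), (343, 59, 47), (347, 69, 10), (353, 20, 45)]
287 [(211, 32, 119), (212, 29, 116), (219, 120, 35), (343, 40, 98), (349, 92, 28), (354, 19, 44)]
293 [(211, 39, 127), (218, 130, 54), (344, 58, 97), (349, 95, 39), (353
[... 1199 characters left out ...]
), (334, 74, 17)]
353 [(226, 28, 71), (238, 69, 116), (255, 114, 205), (303, 196, 141), (322, 158, 73), (334, 73, 16), (341, 23, 61)]
359 []
0.034 L [315.6 284.1] [312.1 347.1]
0.034 R [251.3 284.3] [254.6 347.2]
0.034 bl [298.3 266.8] [296.8 328. ]
0.034 br [268.1 266.8] [269.6 328.1]
0.034 tl [300.9 304. ] [298.9 368.6]
0.034 tr [266.5 304.1] [268.3 368.6]
0.04 L [316.3 289.8] [312.7 353.3]
0.04 R [250.7 290. ] [254.2 353.4]
0.04 bl [298.7 271.7] [297.  333.5]
0.04 br [267.9 271.8] [269.4 333.6]
0.04 tl [301.3 310.5] [299.2 375.5]
0.04 tr [266.2 310.6] [268.1 375.6]
base [363.31055931 255.89001237] [202.83224691 256.38236876] bed .038 [347.6634742  289.32357399] [218.87985227 289.68350853]
```

Request:
{"method": "arm_command", "body": {
  "travel": [
    [-0.02, 0.004, 0.02],
    [-0.04, 0.008, 0.05],
    [-0.04, 0.008, 0.05],
    [-0.04, 0.008, 0.05],
    [-0.04, 0.008, 0.05]
  ],
  "delta_rot": [
    [0, 0, 0],
    [0, 0, 0],
    [0, 0, 0],
    [0, 0, 0],
    [0, 0, 0]
  ],
  "grip": 1
}}

```text
time_s: 21.95
tcp_pos: [0.5101, 0.226, 0.1683]
eef_rot: [-179.9, 13.9, 169.0]
contact_force: [0.6, 0.4, 0.5]
gripper_width: 0.0662
gripper_force: 0.0
```

Run:
```python
from path import *
c=snap('wrist','w10');s=c['s'];print(s['tcp_pos'],s['eef_rot'])
g=cv2.GaussianBlur(c['img'][:,:,:].mean(2).astype(np.float32),(3,3),0)
def E(a,o,th=6): 
    d=np.abs(np.diff(a));return [(i+1+o,int(a[max(i-4,0)]),int(a[min(i+5,len(a)-1)])) for i in range(1,len(d)-1) if d[i]>th and d[i]>=d[i-1] and d[i]>=d[i+1]]
for u in(240,270,280,290,330): print('col',u,E(g[200:360,u],200))
for v in range(236,362,9): print(v,E(g[v,180:390],180))
for b in(.034,.04):
  for n,(a,h) in dict(L=(.023,0.02),R=(-.023,.02),bl=(.0115,0),br=(-.0115,0),tl=(.0115,.04),tr=(-.0115,.04)).items(): print(b,n,proj(c,W(-.084,a,b+h)).round(1),proj(c,W(-.019,a,b+h)).round(1))
print('base',proj(c,W(-.08,.065,.015)),proj(c,W(-.08,-.065,.015)),'bed .034 .04',proj(c,W(-.065,.05,.034)),proj(c,W(-.065,-.05,.034)),proj(c,W(-.065,-.05,.04)))
```

```text
[0.51011343 0.22601622 0.16827979] [-179.86338405   13.88533389  168.99772072]
col 240 [(251, 141, 27), (282, 32, 32), (285, 34, 41), (290, 41, 64), (302, 70, 62), (305, 77, 60), (320, 54, 106), (354, 110, 50)]
col 270 [(251, 115, 27), (273, 40, 89), (285, 90, 40), (291, 33, 68), (320, 56, 192), (354, 191, 51)]
col 280 [(251, 112, 26), (273, 43, 90), (285, 90, 41), (299, 64, 61), (320, 55, 192), (354, 191, 49)]
col 290 [(251, 114, 25), (279, 33, 89), (285, 86, 41), (291, 31, 67), (320, 53, 185), (354, 184, 51)]
col 330 [(206, 110, 131), (220, 130, 111), (228, 111, 115), (251, 113, 25), (276, 42, 35), (282, 25, 32), (285, 35, 42), (302, 72, 59), (304, 76, 61), (320, 56, 152), (354, 153, 49)]
236 [(258, 134, 116)]
245 [(258, 137, 117)]
254 [(195, 76, 13), (206, 13, 93), (215, 93, 25), (354, 23, 12), (364, 12, 75)]
263 [(190, 72, 13), (206, 10, 97), (213, 95, 34), (353, 42, 13), (369, 14, 71)]
272 [(185, 78, 12), (207, 9, 97), (214, 96, 33), (251, 35, 44), (285, 60, 42), (353, 44, 11), (375, 12, 96), (386, 100, 81)]
281 [(207, 9, 98), (215, 99, 33), (223, 32, 106), (229, 97, 71), (249, 
[... 725 characters left out ...]
223, 89, 37), (233, 37, 98), (258, 95, 165), (301, 160, 118), (337, 134, 44), (345, 43, 103), (386, 95, 59)]
0.034 L [312.4 283.4] [309.6 340.7]
0.034 R [254.7 283.5] [257.4 340.7]
0.034 bl [297.  267.8] [295.8 323.6]
0.034 br [269.7 267.8] [271.  323.6]
0.034 tl [299.1 301. ] [297.5 359.7]
0.034 tr [268.4 301.1] [269.9 359.7]
0.04 L [313.  288.5] [310.1 346.1]
0.04 R [254.2 288.6] [257.1 346.2]
0.04 bl [297.3 272.3] [296.  328.5]
0.04 br [269.5 272.4] [270.8 328.6]
0.04 tl [299.4 306.8] [297.7 365.8]
0.04 tr [268.2 306.8] [269.7 365.8]
base [356.15599269 257.89983782] [210.41680842 258.28832242] bed .034 .04 [341.03488527 285.11636756] [225.77689069 285.38419355] [224.89019625 290.05153633]
```

The crystal is aligned within about 2° and its rear end is at X≈-0.085, but it sits about 8 mm to the right. I'll regrip its rear end and drag it left to centre it.

Run:
```python
from path import *
s=r.get_state()
w=[(s['tcp_pos'],-11,14),(W(-.14,-.009,.10),-11,14),(W(-.135,-.009,.066),-11,14),(W(-.088,-.009,.066),-11,14),(W(-.088,-.001,.066),-11,14)]
print(*run(w,s['joints']))
for q in w[1:]: print(*cmd(*q))
```

```text
True [array([  46.1,   14.7,  -39.8,   24. ,  -29.9, -167.5]), array([  44.8,   17.7,  -42.8,   29.1,  -24.3, -171.9]), array([  41.1,   20.7,  -37.1,   26. ,  -25.8, -164.9]), array([  41.6,   21. ,  -36.4,   25.8,  -26.2, -165.2])]
[ 0.0753 -0.0283 -0.1367] [ 0.0012 -0.0015  0.0004]
[ 0.0851 -0.0302 -0.2047] [ 0.0012 -0.0015  0.0004]
[ 0.1774 -0.0478 -0.2047] [ 0.0012 -0.0015  0.0004]
[ 0.1804 -0.0321 -0.2047] [ 0.0012 -0.0015  0.0004]
```

Request:
{"method": "arm_command", "body": {
  "travel": [
    [0.04, -0.015, -0.07],
    [0.075, -0.028, -0.137],
    [0.085, -0.03, -0.19],
    [0.085, -0.03, -0.205],
    [0.11, -0.035, -0.205],
    [0.14, -0.041, -0.205],
    [0.165, -0.0455, -0.205],
    [0.177, -0.048, -0.205],
    [0.177, -0.048, -0.205]
  ],
  "delta_rot": [
    [0, 0, 0],
    [0, 0, 0],
    [0, 0, 0],
    [0, 0, 0],
    [0, 0, 0],
    [0, 0, 0],
    [0, 0, 0],
    [0, 0, 0],
    [0, 0, 0]
  ]
}}

```text
time_s: 23.12
tcp_pos: [0.5991, 0.2024, 0.0668]
eef_rot: [-180.0, 13.9, 169.0]
contact_force: [-0.0, 0.2, 0.9]
gripper_width: 0.0878
gripper_force: 0.0
```

Request:
{"method": "arm_command", "body": {
  "travel": [
    [0, 0, 0],
    [0, 0, 0],
    [0, 0, 0],
    [0, 0, 0],
    [0, 0, 0],
    [0, 0, 0],
    [0.001, 0.005, 0],
    [0.002, 0.01, 0],
    [0.003, 0.016, 0],
    [0.003, 0.016, 0]
  ],
  "delta_rot": [
    [0, 0, 0],
    [0, 0, 0],
    [0, 0, 0],
    [0, 0, 0],
    [0, 0, 0],
    [0, 0, 0],
    [0, 0, 0],
    [0, 0, 0],
    [0, 0, 0],
    [0, 0, 0]
  ],
  "grip": 0,
  "newtons": 30
}}

```text
time_s: 24.38
tcp_pos: [0.5999, 0.2093, 0.0664]
eef_rot: [-179.8, 13.9, 168.9]
contact_force: [-1.5, -5.0, 4.3]
gripper_width: 0.0438
gripper_force: 29.9
```

Request:
{"method": "arm_command", "body": {
  "travel": [
    [0, 0, 0],
    [0, 0, 0],
    [0, 0, 0],
    [0, 0, 0],
    [-0.05, 0.01, 0],
    [-0.1, 0.019, 0],
    [-0.14, 0.025, 0.08],
    [-0.18, 0.033, 0.2],
    [-0.18, 0.033, 0.2],
    [-0.18, 0.033, 0.2]
  ],
  "delta_rot": [
    [0, 0, 0],
    [0, 0, 0],
    [0, 0, 0],
    [0, 0, 0],
    [0, 0, 0],
    [0, 0, 0],
    [0, 0, 0],
    [0, 0, 0],
    [0, 0, 0],
    [0, 0, 0]
  ],
  "grip": 1
}}

```text
time_s: 25.62
tcp_pos: [0.5101, 0.2272, 0.1669]
eef_rot: [180.0, 13.9, 169.0]
contact_force: [-0.8, -0.4, -0.4]
gripper_width: 0.0878
gripper_force: 0.0
```

```bash
cat > chk.py <<'E'
from path import *
c=snap('wrist','w11');s=c['s'];print(s['tcp_pos'],s['eef_rot'],s['joints'].round(1))
g=cv2.GaussianBlur(c['img'].mean(2).astype(np.float32),(3,3),0)
def E(a,o,th=6): 
    d=np.abs(np.diff(a));return [(i+1+o,int(a[max(i-4,0)]),int(a[min(i+5,len(a)-1)])) for i in range(1,len(d)-1) if d[i]>th and d[i]>=d[i-1] and d[i]>=d[i+1]]
for u in(270,283,295): print('col',u,E(g[200:360,u],200))
for v in (263,272,276,281,326,335,344,352): print(v,E(g[v,180:390],180))
b=.039
for n,(a,h) in dict(L=(.023,0.02),R=(-.023,.02),bl=(.0115,0),br=(-.0115,0),tl=(.0115,.04),tr=(-.0115,.04),bedL=(.05,0),bedR=(-.05,0)).items(): print(n,proj(c,W(-.084,a,b+h)).round(1),proj(c,W(-.019,a,b+h)).round(1))
# lever geometry: waypoints on the arc
q0=s['joints']
E
python3 chk.py
```

```text
[0.51010186 0.22720628 0.16690376] [179.992109    13.94825702 169.00370248] [  51.5    7.7  -36.8   19.2  -40.6 -166.6]
col 270 [(252, 109, 24), (275, 39, 88), (285, 88, 38), (294, 38, 70), (320, 51, 181), (354, 182, 47)]
col 283 [(251, 107, 22), (274, 39, 84), (285, 85, 38), (291, 31, 64), (320, 51, 183), (354, 181, 49)]
col 295 [(252, 106, 24), (277, 40, 86), (285, 87, 36), (291, 30, 61), (320, 51, 175), (354, 176, 48)]
263 [(183, 7, 90), (211, 89, 35), (355, 40, 108), (377, 112, 11)]
272 [(183, 12, 94), (212, 91, 33), (354, 39, 108), (376, 110, 9)]
276 [(184, 9, 93), (213, 92, 32), (225, 32, 54), (233, 56, 29), (263, 23, 86), (295, 86, 26), (323, 27, 36), (333, 34, 56), (342, 56, 40), (353, 40, 111), (376, 104, 8)]
281 [(184, 8, 92), (213, 93, 31), (221, 33, 96), (231, 97, 46), (236, 67, 30), (258, 30, 84), (300, 86, 31), (330, 31, 77), (335, 49, 114), (345, 115, 40), (353, 40, 107), (376, 104, 7)]
326 [(218, 92, 31), (228, 32, 102), (264, 99, 181), (308, 173, 130), (313, 138, 146), (338, 142, 45), (347, 45, 130)]
335 [(183, 133, 95), (219, 94, 30), (229, 31, 103), (265, 99, 181), (308, 173, 129), (313, 133, 145), (337, 143, 45), (346, 45, 126)]
344 [(193, 136, 95), (220, 94, 31), (230, 32, 103), (265, 99, 181), (308, 173, 131), (313, 132, 145), (336, 145, 45), (345, 45, 109)]
352 [(194, 135, 95), (221, 93, 31), (231, 31, 103), (266, 98, 179), (308, 170, 134), (312, 147, 143), (335, 142, 38), (344, 38, 105)]
L [311.1 288.8] [308.3 346.4]
R [252.3 289. ] [255.3 346.5]
bl [295.4 272.6] [294.2 328.8]
br [267.7 272.7] [269.1 328.8]
tl [297.5 307.1] [295.9 366.1]
tr [266.2 307.2] [267.9 366.1]
bedL [341.9 272.4] [336.4 328.6]
bedR [221.2 272.8] [226.9 329. ]
```

The crystal is now within about 3 mm of centre, with its rear at X≈-0.083 and the bed top at about 39 mm. Next is the lever arc.

```bash
cat > lev.py <<'E'
from path import *
def tipR(yaw,l): return Rt(yaw,l)[:,2]
def P(th,yaw,l,gap=0):
    a=.436-th; c=W(.03-.15*np.cos(a)+(.009+gap)*np.sin(a),.105,.27+.15*np.sin(a)+(.009+gap)*np.cos(a))
    return c-.019*tipR(yaw,l)
E
python3 - <<'E'
from lev import *
s=r.get_state()
for y,l in((-16,14),(-11,14),(-11,18)):
    w=[(s['tcp_pos'],-11,14),(W(-.22,.0,.28),y,l),(W(-.22,.06,.42),y,l),(P(0,y,l,.025),y,l)]+[(P(t,y,l),y,l) for t in(.2,.4,.6,.8,.9)]+[(W(-.2,.12,.3),y,l)]
    ok,o=run(w,s['joints']);print(y,l,ok,o if not ok else (o[0],o[1],o[2],o[-2]))
    if ok:
        for q in w[1:4]: print(*cmd(*q))
        p=w[3][0]
        for t in(0,.1,.2,.3,.4,.5,.6,.65,.7,.75,.8,.85): print(t,((P(t,y,l)-p)/.5).round(3))
E
```

```text
-16 14 True (array([  57.2,   -0.5,  -28.5,   15.7,  -58.8, -171. ]), array([  60. ,    1. ,   -8.6,   13.9,  -77.3, -168.7]), array([  50. ,   13.2,    1.2,   13.4,  -72.6, -159.4]), array([  51.2,   16.1,  -15.7,   16. ,  -53.8, -166.2]))
[-0.0781  0.0183  0.2281] [ 0.0007 -0.0014 -0.0553]
[-0.0556  0.1361  0.5081] [ 0.0007 -0.0014 -0.0553]
[0.2047 0.179  0.4333] [ 0.0007 -0.0014 -0.0553]
0 [-0.021  0.004 -0.045]
0.1 [-0.033  0.006 -0.072]
0.2 [-0.043  0.008 -0.101]
0.3 [-0.051  0.01  -0.13 ]
0.4 [-0.055  0.01  -0.16 ]
0.5 [-0.056  0.011 -0.19 ]
0.6 [-0.055  0.01  -0.22 ]
0.65 [-0.053  0.01  -0.234]
0.7 [-0.05   0.01  -0.249]
0.75 [-0.047  0.009 -0.264]
0.8 [-0.043  0.008 -0.278]
0.85 [-0.038  0.007 -0.293]
-11 14 True (array([  56.9,   -1.1,  -29. ,   15.4,  -57.7, -165.6]), array([  59.8,    0.4,   -9.1,   13.6,  -76.2, -163.6]), array([  49.7,   12.7,    0.6,   12.9,  -71.5, -154.1]), array([  50.9,   15.5,  -16.3,   15.6,  -52.5, -160.8]))
[-0.0781  0.0183  0.2281] [ 0.0008 -0.0013  0.0002]
[-0.0556  0.1361  0.5081] [ 0.0008 -0.0013  0.0002]
[0.2045 0.1782 0.4333] [ 0.0008 -0.0
[... 356 characters left out ...]
([  59.2,   -2.6,  -33.3,   20.8,  -54.8, -171.6]), array([  62.1,   -1.2,  -13.2,   18. ,  -73.4, -167.6]), array([  51.5,   10.9,   -4.2,   17.3,  -67.3, -158.2]), array([  52.5,   14.2,  -21.4,   21.7,  -48.3, -167.2]))
[-0.0781  0.0183  0.2281] [-0.0077 -0.0449  0.0003]
[-0.0556  0.1361  0.5081] [-0.0077 -0.0449  0.0003]
[0.202  0.1787 0.4325] [-0.0077 -0.0449  0.0003]
0 [-0.021  0.004 -0.045]
0.1 [-0.033  0.006 -0.072]
0.2 [-0.043  0.008 -0.101]
0.3 [-0.051  0.01  -0.13 ]
0.4 [-0.055  0.01  -0.16 ]
0.5 [-0.056  0.011 -0.19 ]
0.6 [-0.055  0.01  -0.22 ]
0.65 [-0.053  0.01  -0.234]
0.7 [-0.05   0.01  -0.249]
0.75 [-0.047  0.009 -0.264]
0.8 [-0.043  0.008 -0.278]
0.85 [-0.038  0.007 -0.293]
```

Request:
{"method": "arm_command", "body": {
  "travel": [
    [-0.05, 0.01, 0.1],
    [-0.078, 0.018, 0.228],
    [-0.07, 0.05, 0.32],
    [-0.06, 0.1, 0.42],
    [-0.056, 0.136, 0.508],
    [0.03, 0.15, 0.52],
    [0.12, 0.165, 0.52],
    [0.2, 0.179, 0.51],
    [0.205, 0.179, 0.46],
    [0.205, 0.179, 0.433],
    [0.205, 0.179, 0.433],
    [0.205, 0.179, 0.433]
  ],
  "delta_rot": [
    [0, 0, -0.02],
    [0, 0, -0.055],
    [0, 0, -0.055],
    [0, 0, -0.055],
    [0, 0, -0.055],
    [0, 0, -0.055],
    [0, 0, -0.055],
    [0, 0, -0.055],
    [0, 0, -0.055],
    [0, 0, -0.055],
    [0, 0, -0.055],
    [0, 0, -0.055]
  ],
  "grip": 0
}}

```text
time_s: 27.18
tcp_pos: [0.6127, 0.3165, 0.3841]
eef_rot: [-180.0, 14.0, 164.1]
contact_force: [-0.1, 0.5, 1.0]
gripper_width: 0.0004
gripper_force: 0.0
```

Request:
{"method": "arm_command", "body": {
  "travel": [
    [-0.015, 0.003, -0.03],
    [-0.027, 0.005, -0.058],
    [-0.038, 0.007, -0.086],
    [-0.047, 0.009, -0.115],
    [-0.053, 0.01, -0.145],
    [-0.055, 0.01, -0.16],
    [-0.055, 0.01, -0.16]
  ],
  "delta_rot": [
    [0, 0, 0],
    [0, 0, 0],
    [0, 0, 0],
    [0, 0, 0],
    [0, 0, 0],
    [0, 0, 0],
    [0, 0, 0]
  ]
}}

```text
time_s: 28.05
tcp_pos: [0.5855, 0.322, 0.3043]
eef_rot: [179.9, 14.0, 164.1]
contact_force: [1.0, 1.1, 2.8]
gripper_width: 0.0004
gripper_force: 1.2
```

Request:
{"method": "arm_command", "body": {
  "travel": [
    [0, 0, -0.015],
    [-0.001, 0, -0.03],
    [0, 0, -0.045],
    [0, 0, -0.052]
  ],
  "delta_rot": [
    [0, 0, 0],
    [0, 0, 0],
    [0, 0, 0],
    [0, 0, 0]
  ]
}}

```text
time_s: 28.55
tcp_pos: [0.5856, 0.3221, 0.2783]
eef_rot: [180.0, 14.0, 164.1]
contact_force: [-0.6, 0.4, 6.5]
gripper_width: 0.0004
gripper_force: 3.1
```

```bash
cat > ball.py <<'E'
from lev import *
a=snap('scene','sL');b=snap('top','tL');s=a['s'];print(s['tcp_pos'],s['contact_force'])
for c,(n) in((a,'s'),(b,'t')):
    for th in(.5,.6,.7,.8):
        an=.436-th;print(n,th,proj(c,W(.03-.186*np.cos(an),.105,.27+.186*np.sin(an))).round(1),end=' ')
    th=.65;an=.436-th;u,v=proj(c,W(.03-.186*np.cos(an),.105,.27+.186*np.sin(an))).astype(int)
    x0,y0=u-35,v-35;h=c['img'][y0:y0+70,x0:x0+70].max(2);m=(h<38).astype(np.uint8)
    k,l,st,ce=cv2.connectedComponentsWithStats(m);print([(st[i].tolist()[2:],(ce[i]+[x0,y0]).round(1).tolist()) for i in range(1,k) if st[i][4]>25])
E
python3 ball.py
```

```text
[0.58563562 0.32212985 0.27830522] [-0.57935766  0.40603089  6.54277593]
s 0.5 [389.8 206.5] s 0.6 [388.7 211.5] s 0.7 [387.5 216.6] s 0.8 [386.3 221.9] [([8, 6, 28], [384.8, 191.7]), ([8, 5, 28], [397.3, 195.2])]
t 0.5 [174.1 195.3] t 0.6 [175.7 195.8] t 0.7 [177.3 195.6] t 0.8 [179.  194.9] [([27, 37, 437], [160.5, 184.3]), ([12, 35, 153], [145.9, 185.1]), ([9, 6, 29], [206.6, 176.5]), ([15, 13, 31], [186.8, 200.8])]
```

Request:
{"method": "arm_command", "body": {
  "travel": [
    [0.001, 0, -0.008],
    [0.002, 0, -0.015],
    [0.002, 0, -0.022]
  ],
  "delta_rot": [
    [0, 0, 0],
    [0, 0, 0],
    [0, 0, 0]
  ]
}}

```text
time_s: 29.02
tcp_pos: [0.5868, 0.322, 0.2675]
eef_rot: [180.0, 14.0, 164.1]
contact_force: [0.8, -0.5, 6.8]
gripper_width: 0.0006
gripper_force: 3.1
```

Request:
{"method": "arm_command", "body": {
  "travel": [
    [0.001, 0, -0.004],
    [0.002, 0, -0.009]
  ],
  "delta_rot": [
    [0, 0, 0],
    [0, 0, 0]
  ]
}}

```text
time_s: 29.28
tcp_pos: [0.5876, 0.3218, 0.2629]
eef_rot: [180.0, 14.0, 164.1]
contact_force: [-0.9, 1.2, 7.1]
gripper_width: 0.0004
gripper_force: 3.3
```

Request:
{"method": "arm_command", "body": {
  "travel": [
    [0.001, 0, -0.004],
    [0.002, 0, -0.009]
  ],
  "delta_rot": [
    [0, 0, 0],
    [0, 0, 0]
  ]
}}

```text
time_s: 29.52
tcp_pos: [0.5884, 0.3216, 0.2586]
eef_rot: [180.0, 14.0, 164.0]
contact_force: [-3.6, -0.5, 8.6]
gripper_width: 0.0002
gripper_force: 4.8
```

Request:
{"method": "arm_command", "body": {
  "travel": [
    [0.001, 0, -0.004],
    [0.002, 0, -0.009]
  ],
  "delta_rot": [
    [0, 0, 0],
    [0, 0, 0]
  ]
}}

```text
time_s: 29.78
tcp_pos: [0.5894, 0.3215, 0.2543]
eef_rot: [-180.0, 14.0, 164.0]
contact_force: [-3.7, -0.0, 9.3]
gripper_width: 0.0004
gripper_force: 5.4
```

Request:
{"method": "arm_command", "body": {
  "travel": [
    [0.002, 0, -0.006],
    [0.003, 0, -0.01],
    [0.003, 0, -0.01]
  ],
  "delta_rot": [
    [0, 0, 0],
    [0, 0, 0],
    [0, 0, 0]
  ]
}}

```text
time_s: 30.15
tcp_pos: [0.5907, 0.3213, 0.2491]
eef_rot: [-180.0, 14.0, 164.0]
contact_force: [-5.1, 0.4, 9.5]
gripper_width: 0.0004
gripper_force: 4.9
```

Request:
{"method": "arm_command", "body": {
  "travel": [
    [-0.003, 0, 0.02],
    [-0.015, 0.003, 0.06],
    [-0.04, 0.01, 0.16],
    [-0.06, 0.015, 0.24],
    [-0.1, 0.02, 0.3],
    [-0.1, 0.02, 0.3],
    [-0.1, 0.02, 0.3],
    [-0.1, 0.02, 0.3]
  ],
  "delta_rot": [
    [0, 0, 0],
    [0, 0, 0],
    [0, 0, 0],
    [0, 0, 0],
    [0, 0, 0],
    [0, 0, 0],
    [0, 0, 0],
    [0, 0, 0]
  ]
}}

```text
time_s: 31.15
tcp_pos: [0.5406, 0.331, 0.3961]
eef_rot: [-179.8, 13.9, 164.1]
contact_force: [-0.7, -0.4, -0.3]
gripper_width: 0.0003
gripper_force: 0.0
```

Run:
```python
from lev import *
s=r.get_state();print(s['contact_force'],s['tcp_pos'],np.abs(s['qd']).max())
print(close_job())
```

```text
[-0.72426615 -0.38390101 -0.33675124] [0.54064219 0.33100018 0.39609712] 0.25870092385771204
the job is handed in; nothing more can be done
None
```

I handed the job in at about 31 s: the crystal is clamped in the press with the spring squeezed an estimated 5 mm of 12 (about 10–12 N) and the arm is clear, no verdict came back, and I viewed 11 pictures, one over the limit of 10.

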